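# Fetch the connector housing from behind the parts on the kit rack

## Task

The black connector housing stands at the back of the aluminium kit rack, behind the copper terminal block, the slim hex coupler and the squat hex coupler: first clear all three of these onto the blue mat, standing upright, then fetch the housing and set it upright on the middle of the green pad of the test cradle, lengthwise between the two cheeks. Then put the three parts back on the rack, each upright in the same spot where it stood at the start (note which stood where), and leave the amber bottle alone throughout.

Things in the scene. Friction and masses are not known exactly. Their poses are not given: they have to be found in the camera images.
- terminal: Copper terminal block on a grey plastic foot with two round copper rings on its top; 40 mm along its x, 28 mm along its y, flat sides up to 32 mm high, 39 mm over the studs; about 0.2 kg. Origin at the centre of its underside, z up. Stands on the rack's front row with its y roughly along the row.
- slim: Slim tall zinc-grey hexagonal coupler standing on end: 22 mm across flats, 60 mm high, about 0.2 kg, with a dark bore mark on top. Origin at the centre of its underside, z up; two of its flats face its +y and -y.
- squat: Squat wide zinc-grey hexagonal coupler standing on end: 34 mm across flats, 39 mm across corners, 38 mm high, about 0.2 kg, dark bore mark on top. Origin at the centre of its underside, z up; two of its flats face its +y and -y.
- housing: Black bakelite connector housing, a block 32 mm along its x, 90 mm along its y, 42 mm high, with two rows of small brass contacts on top; about 0.14 kg. Origin at the centre of its underside, z up. Alike after a half turn. Stands at the back of the rack at first, length along the rack's y, about 35 mm free behind it and about 20 mm to the front row.
- rack: Fixed aluminium kit rack, things stand on its plate, 6 mm over the cart top: x -60 to +90 mm, y +-90 mm of its origin (on the cart top); +x is its back. Back wall 50 mm high at x 84 to 90 mm. Thin cheeks 32 mm high at x 15 to 45, y +-58 mm flank the housing's place (x 30, y 0). Front row: yellow patches at x -25, y -58, 0, +58 mm carry one part each (which is where varies), within 3 mm each way.
- mat: Fixed flat blue mat, the side area: 250 mm along its x, 120 mm along its y, 4 mm thick, no rim. Origin at the centre of its underside, on the cart top. Lies left or right of the rack.
- cradle: Fixed test cradle, across the rack from the mat: dark base 90 mm (x) by 150 mm (y), 12 mm thick; green pad 50 by 100 mm, its top 16 mm over the cart top; an aluminium cheek at each end of the pad (inner faces y = +-57 mm, 36 mm high, 50 mm along x); long sides open. Origin on the cart top under the pad's middle. The housing's length goes along the cradle's y.
- solvent: Amber bottle with a white cap, 38 mm across, 85 mm high, standing loose on the cart top between the robot and the rack; to be left alone. Origin at the centre of its underside.

How it is judged:
On the way, in this order (a step that is already met when the one before it is completed fails the run):
1. the terminal block and both couplers stand on the blue mat, all three at once (x of terminal in the frame of mat between -0.125 and 0.125 m and y of terminal in the frame of mat between -0.06 and 0.06 m and z of terminal in the frame of mat between -0.002 and 0.012 m and angle between each of terminal, slim, squat's own z axis and vertical below 0.2 rad and x of slim in the frame of mat between -0.125 and 0.125 m and y of slim in the frame of mat between -0.06 and 0.06 m and z of slim in the frame of mat between -0.002 and 0.012 m and x of squat in the frame of mat between -0.125 and 0.125 m and y of squat in the frame of mat between -0.06 and 0.06 m and z of squat in the frame of mat between -0.002 and 0.012 m), for 0.2 s.
2. with the three still on the mat, the housing stands on the cradle's pad between the cheeks (all of step 1 and horizontal distance between housing and cradle below 0.012 m and z of housing in the frame of cradle between 0.012 and 0.021 m and angle between the y axis of housing and the y axis of cradle, either way round below 0.15 rad and angle between housing's own z axis and vertical below 0.1 rad), for 0.2 s.
At the end, for the whole second after the job is handed in: The housing stands upright on the cradle's pad, its centre within 12 mm of the pad's middle and its length within 0.15 rad of the cradle's y; the terminal block, slim coupler and squat coupler each stand upright within 12 mm of where that same part stood at the start; all are released and at rest (horizontal distance between housing and cradle below 0.012 m and z of housing in the frame of cradle between 0.012 and 0.021 m and angle between the y axis of housing and the y axis of cradle, either way round below 0.15 rad and angle between each of housing, terminal, slim, squat's own z axis and vertical below 0.1 rad and distance of each of terminal, slim, squat from where it was at the start of the episode below 0.012 m and linear speed of each of terminal, slim, squat, housing below 0.02 m/s and contact force between each of terminal, slim, squat, housing and the fingers below 0.2 N); the robot touches nothing.
It fails at once if the amber bottle is moved more than 20 mm or tipped (distance of solvent from where it was at the start of the episode above 0.02 m or angle between solvent's own z axis and vertical above 0.3 rad).
It also fails if it takes over 141 s, if anything falls off the work surface, if the arm or the gripper's body presses on something with over 40 N, if the wrist force passes 120 N, or if a joint passes its speed limit or range.

## Robot

A 6-joint arm with a two-finger parallel gripper is mounted at the origin on the work surface. World frame = base frame: x ahead of the robot, y to its left, z up, the work surface at z = 0. Lengths are in m, angles in rad, forces in N, time in s.
With the tool pointing down it reaches from about 0.375 to 0.9 m from the base axis. Payload 3.1 kg.
Tool frame: the origin (TCP) lies between the finger pads; the fingertips stand 11 mm ahead of it and the grasp point (between the pads) lies 8 mm behind it; z points along the fingers, y is the direction in which the jaws open and shut (so a half turn about z gives the same grasp; the last joint's range is limited). The gripper opens to 85 mm and grips with 20 to 120 N. Pads are 22 mm wide; open, the fingers measure 114 mm over their backs; the gripper's body (76 mm by 85 mm) begins 54 mm behind the grasp point. The pads swing forward as they close: fully open they stand 13 mm farther back than shut.
Start: joints at [-1.3, 0.527, 1.433, -0, 1.181, -0.178], TCP at [0.271, -0.563, 0.242] pointing down, gripper open.
Joint ranges: [-3.08, 3.08], [-0.75, 2.2], [0.22, 2.44], [-1.43, 4.57], [0, 2.65], [-2.85, 2.85]. Speed limits (rad/s): [2.79, 2.79, 3.14, 3.14, 3.14, 3.14].

## Interface

Orientations are given as a unit quaternion [x, y, z, w].
In Python, from station import manip gives the robot as it stands.
- The arm moves only by the tool move_arm, never from a script. Its argument "deltas" is a list of rows, each a list of 5 numbers: the shift along the tool's x, y, z in units of 40 cm (1.0 is 40 cm), then the turn about the tool's z in units of 0.5 rad (1.0 is 0.5 rad), then the opening in per cent of the stroke, from 0 (shut) to 100 (fully open). In form: [[x, y, z, twist, grip], ...]. A call has exactly 8 rows; each row is the pose to reach, as a shift and turn from the pose commanded when the call began, along the tool's axes at that moment; what a row does not reach only later rows make up. A row lasts 1/12 s, in which the tool goes at most 41.7 mm and 7.16 degrees, less where a joint would pass 70% of its speed; a pose out of reach is approached as far as the arm can. A call with a number of a shift or a turn outside -1 to 1 is refused whole. A call with a gripper value outside its range is refused whole. The fingers move at their own pace and stop on an object; "force" is the grip in N (left out, the last holds). Time passes only in rows, so rows that repeat a pose let the fingers close, or fill a call up. It gives the time, the measured TCP pose, the force and the opening at its end, in the units of the state.
- manip.sense(): the state, without advancing time (a new reading comes with each control period).
- manip.snapshot(name): name is "scene" or "top" or "wrist"; returns (picture, depth): 480x640x3 uint8, red, green, blue; 480x640 float32, m along the optical axis (not along the pixel's ray), 0 where there is no reading.
- manip.get_calibration(name): a dict with "vfov" (degrees; the focal length in pixels is half the picture's height over the tangent of half this angle, whatever the lens; pixels are square), "cx", "cy" (the principal point, pixels), "D" ([k1, k2, p1, p2, k3] as OpenCV has them; the pictures are not rectified), "pose" (4x4, takes a point from camera to world coordinates). Camera axes: x right, y down, z forward; pixel columns grow to the right and rows downward; lengths in m; the calibration is good to about 2 mm. A picture is of the moment at which its call begins: read the wrist's pose just before it. get_calibration takes no time and is no camera call; for the wrist camera it gives the pose at the moment of the call.
- manip.sign_off(): hands the job in, once; it reports no verdict.
The state is a dict: "t": time; "q": joint angles; "qd": joint speeds; "tau": joint torques, N m; "tcp_pos": TCP position; "tool_rot": TCP orientation; "force": force on the tool from outside, world axes, zero at the start; "ft_torque": the same for the moment, N m; "finger_gap": opening from 0.0 (shut) to 1.0 (fully open).
Only numpy, scipy, OpenCV 4.12 (cv2) and the standard library are available. Lean on these libraries where they do the work, as an engineer would, in place of code of your own. Each camera call takes 0.05 s, during which the arm holds its last target.

## Working session

There is one attempt and no reset: what is moved stays moved. The work goes in short steps, Python scripts to look and compute and a tool call to move; the robot and the scene stay as the last step left them, time stands still between calls to the robot, and variables do not carry over. Pictures are saved under pics/ and viewed, and the job is handed in when it is done.

Besides the shell and the picture viewer there is one more tool, called after "Emit:" by a JSON object that holds its "method" and its "body". move_arm: Moves the arm, as the interface text tells. Its arguments: {"type":"object","properties":{"deltas":{"type":"array","items":{"type":"array","items":{"type":"number"}}},"force":{"type":"number"}},"required":["deltas"]}

```bash
ls; mkdir -p pics; python3 - <<'E'
from station import manip
import cv2
print(manip.sense())
for n in ["scene","top","wrist"]:
    c=manip.get_calibration(n); print(n,c)
    im,d=manip.snapshot(n); cv2.imwrite(f"pics/{n}0.png",im[:,:,::-1])
    import numpy as np; np.save(f"{n}0.npy",d)
E
```

```text
pics
{'t': 0.0, 'q': array([-1.30049130e+00,  5.28504187e-01,  1.43390885e+00,  2.69644375e-06,
        1.18143197e+00, -1.78516352e-01]), 'qd': array([-0.00108846,  0.00023356,  0.00146311, -0.00101632, -0.00066258,
        0.00056436]), 'tau': array([ 4.95109634e-04, -4.42341721e+01, -1.78028458e+01, -2.42283986e-04,
        8.62817484e-03, -1.01950610e-05]), 'tcp_pos': array([ 0.27101634, -0.56239925,  0.24130818]), 'tool_rot': array([ 9.74924912e-01,  2.22531226e-01, -5.04214714e-05, -1.12504584e-03]), 'force': array([-0.30750252,  0.40383842,  0.17822876]), 'ft_torque': array([ 0.02828366, -0.02273979,  0.00627593]), 'finger_gap': 0.9990637299728803}
scene {'vfov': 54.08381483249394, 'cx': 310.66764850029773, 'cy': 242.87637764528466, 'D': array([-0.06007331,  0.        ,  0.        ,  0.        ,  0.        ]), 'pose': array([[ 0.38828544,  0.7894753 , -0.47535583,  0.90071812],
       [ 0.92152798, -0.33517751,  0.19606687, -0.13746407],
       [-0.00453863, -0.51418361, -0.85766812,  0.67517694],
       [ 0.        ,  0.        ,  0.        ,  1.        ]])}
top {'vfov': 48.99592112345127, 'cx': 315.2533888707032, 'cy': 234.09709091869365, 'D': array([0.00879931, 0.        , 0.        , 0.        , 0.        ]), 'pose': array([[-0.02445647, -0.99638051,  0.08141108,  0.47015486],
       [-0.99954074,  0.02582896,  0.01584841, -0.00960441],
       [-0.01789381, -0.08098609, -0.9965546 ,  1.05617576],
       [ 0.        ,  0.        ,  0.        ,  1.        ]])}
wrist {'vfov': 60.06905055675728, 'cx': 316.0725788823104, 'cy': 241.04248391605728, 'D': array([-0.09422377,  0.        ,  0.        ,  0.        ,  0.        ]), 'pose': array([[ 0.43485039, -0.86158956, -0.26185601,  0.33710843],
       [-0.90050128, -0.4165773 , -0.12474292, -0.53064537],
       [-0.00160607,  0.29004618, -0.9570113 ,  0.37402573],
       [ 0.        ,  0.        ,  0.        ,  1.        ]])}
```

View pics/top0.png

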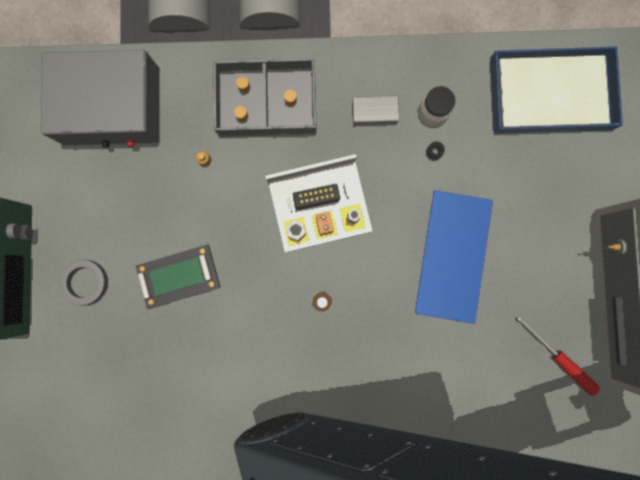

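View pics/scene0.png

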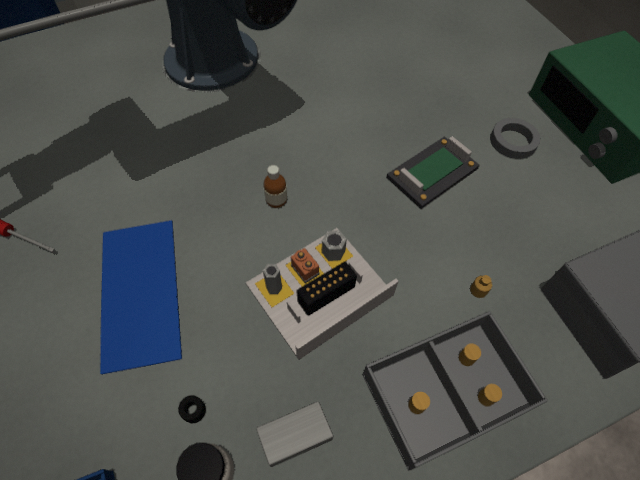

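View pics/wrist0.png

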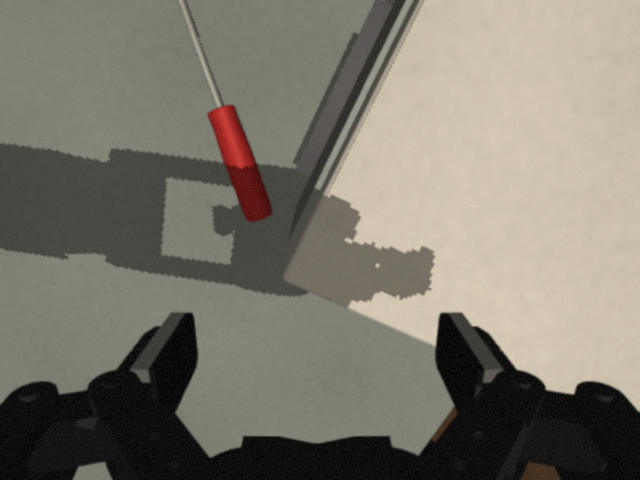

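```bash
cat > h.py <<'E'
import numpy as np, cv2
from scipy.spatial.transform import Rotation as R
def K(c):
    f=240/np.tan(np.radians(c["vfov"]/2)); return np.array([[f,0,c["cx"]],[0,f,c["cy"]],[0,0,1.]])
def toplane(uv,c,z):
    uv=np.asarray(uv,float).reshape(-1,1,2)
    n=cv2.undistortPoints(uv,K(c),c["D"]).reshape(-1,2)
    d=np.c_[n,np.ones(len(n))]@c["pose"][:3,:3].T; o=c["pose"][:3,3]
    return o+d*((z-o[2])/d[:,2])[:,None]
def depthpts(uv,d,c):
    uv=np.asarray(uv); n=cv2.undistortPoints(uv.astype(float).reshape(-1,1,2),K(c),c["D"]).reshape(-1,2)
    z=d[uv[:,1],uv[:,0]]; p=np.c_[n,np.ones(len(n))]*z[:,None]
    return p@c["pose"][:3,:3].T+c["pose"][:3,3]
def proj(P,c):
    T=np.linalg.inv(c["pose"]); r,_=cv2.Rodrigues(T[:3,:3])
    return cv2.projectPoints(np.asarray(P,float).reshape(-1,1,3),r,T[:3,3],K(c),c["D"])[0].reshape(-1,2)
E
cat > m0.py <<'E'
from h import *
from station import manip
for n in ["top","scene"]:
    im=cv2.imread(f"pics/{n}0.png"); d=np.load(f"{n}0.npy"); c=manip.get_calibration(n)
    hsv=cv2.cvtColor(im,cv2.COLOR_BGR2HSV); 
    def mk(lo,hi,amin,z,name,k=5):
        m=cv2.inRange(hsv,lo,hi)
        cs,_=cv2.findContours(m,cv2.RETR_EXTERNAL,cv2.CHAIN_APPROX_NONE)
        for q in cs:
            if cv2.contourArea(q)<amin: continue
            w=toplane(q.reshape(-1,2),c,z)[:,:2].astype(np.float32)
            r=cv2.minAreaRect(w); mm=np.zeros_like(m); cv2.drawContours(mm,[q],-1,255,-1)
            vv,uu=np.nonzero(mm&m); zz=np.median(depthpts(np.c_[uu,vv],d,c)[:,2])
            print(n,name,cv2.contourArea(q),q.reshape(-1,2).mean(0).round(),"ctr",np.round(r[0],4),"size",np.round(r[1],4),"ang",round(r[2],1),"depth z",round(float(zz),4))
    mk((105,120,60),(125,255,255),2000,0.004,"blue")
    mk((60,60,30),(90,255,160),800,0.016,"green")
    mk((20,90,120),(32,255,255),60,0.006,"yellow")
    mk((3,90,60),(16,255,255),80,0.038,"copper")
E
python3 m0.py
python3 - <<'E'
import cv2
im=cv2.imread('pics/top0.png')[140:330,240:400]
cv2.imwrite('pics/top0z.png',cv2.resize(im,None,fx=3.1,fy=3.1,interpolation=cv2.INTER_NEAREST))
im=cv2.imread('pics/scene0.png')[150:370,230:420]
cv2.imwrite('pics/scene0z.png',cv2.resize(im,None,fx=2.7,fy=2.7,interpolation=cv2.INTER_NEAREST))
E
```

```text
top blue 7136.5 [454. 257.] ctr [ 0.5054 -0.2669] size [0.1169 0.2462] ang 78.9 depth z 0.0031
top green 1185.0 [176. 276.] ctr [0.479  0.2835] size [0.0496 0.0994] ang 15.1 depth z 0.0153
top green 3385.5 [ 13. 263.] ctr [0.5058 0.6047] size [0.2743 0.0604] ang 1.4 depth z 0.056
top yellow 74.0 [298. 239.] ctr [0.5478 0.0424] size [0.0184 0.0411] ang 17.0 depth z 0.0061
top yellow 123.5 [325. 226.] ctr [ 0.5749 -0.0109] size [0.0478 0.0404] ang 12.4 depth z 0.0059
top yellow 439.0 [352. 218.] ctr [ 0.5873 -0.0673] size [0.0479 0.0403] ang 12.1 depth z 0.0056
top copper 230.5 [322. 301.] ctr [ 0.4238 -0.0027] size [0.0324 0.0338] ang 43.4 depth z 0.0574
top copper 247.0 [324. 223.] ctr [ 0.5748 -0.0109] size [0.0402 0.0264] ang 12.4 depth z 0.0388
scene blue 10419.5 [139. 298.] ctr [ 0.5031 -0.2693] size [0.1191 0.2491] ang 78.9 depth z 0.0043
scene green 1056.5 [435. 168.] ctr [0.4763 0.2815] size [0.0509 0.1015] ang 15.2 depth z 0.0157
scene green 4999.5 [609.  78.] ctr [0.4256 0.8063] size [0.2348 0.2917] ang 88.2 depth z 0.1094
scene yellow 402.0 [274. 290.] ctr [ 0.5835 -0.0695] size [0.0502 0.0429] ang 11.4 depth z 0.0067
scene yellow 91.0 [294. 274.] ctr [ 0.5736 -0.0305] size [0.0466 0.0092] ang 8.4 depth z 0.0068
scene yellow 164.5 [333. 256.] ctr [0.5592 0.0437] size [0.0499 0.042 ] ang 12.1 depth z 0.0067
scene copper 388.0 [304. 261.] ctr [ 0.5733 -0.0138] size [0.0425 0.0279] ang 12.9 depth z 0.0395
scene copper 221.5 [275. 183.] ctr [ 0.4123 -0.0021] size [0.036  0.0325] ang 70.1 depth z 0.0585
```

View pics/top0z.png

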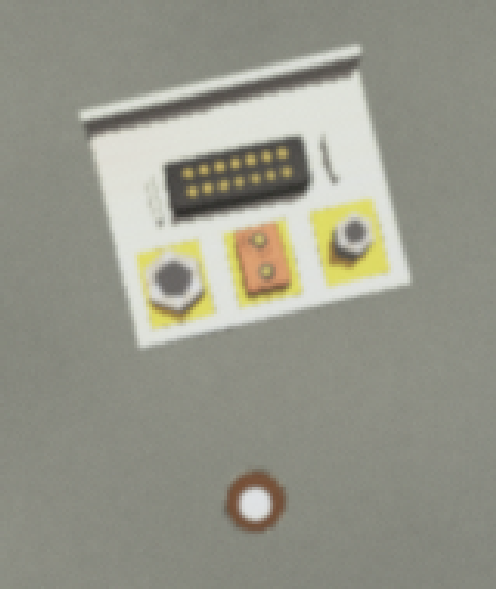

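View pics/scene0z.png

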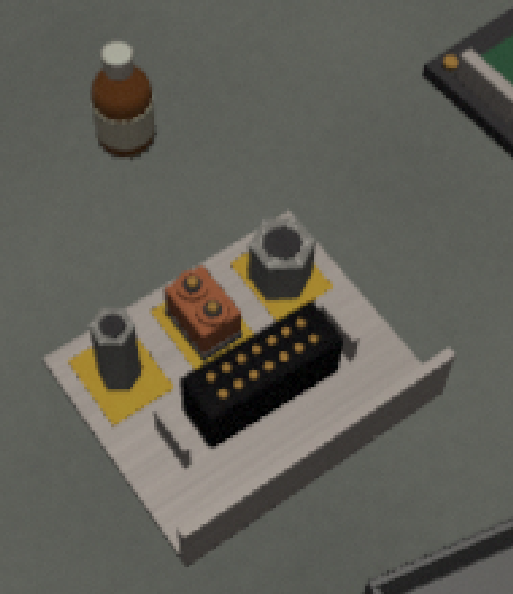

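```bash
cat >> h.py <<'E'
def go(p,yaw_deg,s=None):
    """units for a move to TCP p with tool x yaw; prints tool deltas"""
    from station import manip
    s=s or manip.sense(); Rt=R.from_quat(s["tool_rot"])
    d=Rt.inv().apply(np.asarray(p)-s["tcp_pos"])/0.4
    M=Rt.as_matrix(); y=np.degrees(np.arctan2(M[1,0],M[0,0]))
    tw=-np.radians((yaw_deg-y+180)%360-180)/0.5
    print("t %.2f"%s["t"],"tcp",s["tcp_pos"].round(4),"yaw %.2f"%y,"tilt",M[:,2].round(3),"gap %.3f"%s["finger_gap"],"F",s["force"].round(1))
    print("  delta units",d.round(4),"twist",round(tw,4))
E
python3 -c "
from h import *
go([0.435,-0.287,0.27],12.4)
go([0.60,-0.01,0.24],12.4)
from station import manip
c=manip.get_calibration('wrist');T=c['pose']
s=manip.sense();Rt=R.from_quat(s['tool_rot']);print('cam in tool',Rt.inv().apply(T[:3,3]-s['tcp_pos']),(Rt.inv().as_matrix()@T[:3,:3]).round(4))
"
```

```text
t 0.15 tcp [ 0.2711 -0.5626  0.2415] yaw 25.71 tilt [-0.     0.002 -1.   ] gap 1.001 F [ 0.1 -0.1 -0.6]
  delta units [ 0.6682 -0.443  -0.0702] twist 0.4648
t 0.15 tcp [ 0.2711 -0.5626  0.2415] yaw 25.71 tilt [-0.     0.002 -1.   ] gap 1.001 F [ 0.1 -0.1 -0.6]
  delta units [ 1.3403 -0.8878  0.0057] twist 0.4648
cam in tool [ 0.07339628 -0.00026846 -0.13260038] [[ 1.100e-03 -9.569e-01 -2.904e-01]
 [ 1.000e+00  9.000e-04  7.000e-04]
 [-4.000e-04 -2.904e-01  9.569e-01]]
```

Emit:
{"method": "move_arm", "body": {"deltas": [[0.668, -0.443, -0.07, 0.465, 100], [0.668, -0.443, -0.07, 0.465, 100], [0.668, -0.443, -0.07, 0.465, 100], [0.668, -0.443, -0.07, 0.465, 100], [0.668, -0.443, -0.07, 0.465, 100], [0.668, -0.443, -0.07, 0.465, 100], [0.668, -0.443, -0.07, 0.465, 100], [0.668, -0.443, -0.07, 0.465, 100]], "force": 40}}

```text
t: 0.82
tcp_pos: [0.4359, -0.2842, 0.2704]
tool_rot: [0.994, 0.109, 0.0, -0.001]
force: [-0.6, -0.8, -0.5]
finger_gap: 1.003
```

```bash
python3 -c "
from h import *
go([0.60,-0.01,0.24],12.4)"
```

```text
t 0.82 tcp [ 0.4359 -0.2842  0.2704] yaw 12.46 tilt [-0.     0.001 -1.   ] gap 1.003 F [-0.6 -0.8 -0.5]
  delta units [ 0.5486 -0.5806  0.077 ] twist 0.0023
```

Emit:
{"method": "move_arm", "body": {"deltas": [[0.55, -0.58, 0.077, 0, 100], [0.55, -0.58, 0.077, 0, 100], [0.55, -0.58, 0.077, 0, 100], [0.55, -0.58, 0.077, 0, 100], [0.55, -0.58, 0.077, 0, 100], [0.55, -0.58, 0.077, 0, 100], [0.55, -0.58, 0.077, 0, 100], [0.55, -0.58, 0.077, 0, 100]]}}

```text
t: 1.48
tcp_pos: [0.6012, -0.0103, 0.2389]
tool_rot: [0.994, 0.109, 0.0, -0.001]
force: [0.6, -1.4, 0.1]
finger_gap: 1.001
```

Emit:
{"method": "move_arm", "body": {"deltas": [[0, 0, 0, 0, 100], [0, 0, 0, 0, 100], [0, 0, 0, 0, 100], [0, 0, 0, 0, 100], [0, 0, 0, 0, 100], [0, 0, 0, 0, 100], [0, 0, 0, 0, 100], [0, 0, 0, 0, 100]]}}

```text
t: 2.15
tcp_pos: [0.6, -0.0144, 0.2397]
tool_rot: [0.994, 0.107, 0.0, 0.0]
force: [-0.5, 0.4, -0.5]
finger_gap: 1.001
```

```bash
python3 -c "
from h import *
go([0.60,-0.01,0.24],12.4)
from station import manip
c=manip.get_calibration('wrist');np.save('wc1.npy',c,allow_pickle=True)
im,d=manip.snapshot('wrist');cv2.imwrite('pics/w1.png',im[:,:,::-1]);np.save('w1.npy',d)"
```

```text
t 2.15 tcp [ 0.6    -0.0144  0.2397] yaw 12.32 tilt [ 0. -0. -1.] gap 1.001 F [-0.5  0.4 -0.5]
  delta units [ 0.0024 -0.0108 -0.0007] twist -0.0027
```

View pics/w1.png

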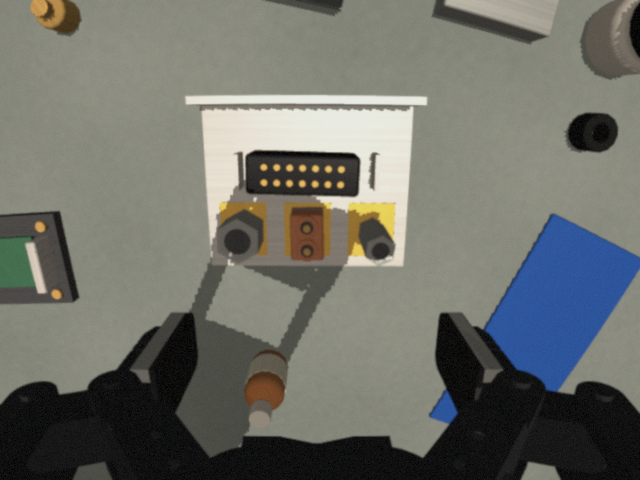

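```bash
python3 - <<'E'
from h import *
im=cv2.imread('pics/w1.png'); c=np.load('wc1.npy',allow_pickle=True).item(); d=np.load('w1.npy')
cv2.imwrite('pics/w1z.png',cv2.resize(im[85:275,180:435],None,fx=3.1,fy=3.1,interpolation=cv2.INTER_CUBIC))
hsv=cv2.cvtColor(im,cv2.COLOR_BGR2HSV)
# brass contacts on the housing
m=cv2.inRange(hsv,(15,90,110),(32,255,255)); m[:155]=0; m[196:]=0; m[:,:250]=0; m[:,355:]=0
n,_,st,ce=cv2.connectedComponentsWithStats(m); p=[ce[i] for i in range(1,n) if st[i,4]>8]; print(len(p))
w=toplane(p,c,0.0485); r=cv2.minAreaRect(w[:,:2].astype(np.float32)); print("housing",r, 'mean',w.mean(0))
yr,xr=np.mgrid[160:190:5,250:355:10]; print('housing top z',np.median(depthpts(np.c_[xr.ravel(),yr.ravel()],d,c)[:,2]))
E
```

```text
14
housing ((0.6254549026489258, 0.0023672208189964294), (0.012186948210000992, 0.06024935841560364), 10.638029098510742) mean [0.62545199 0.0023466  0.0485    ]
housing top z 0.04922009741390965
```

View pics/w1z.png

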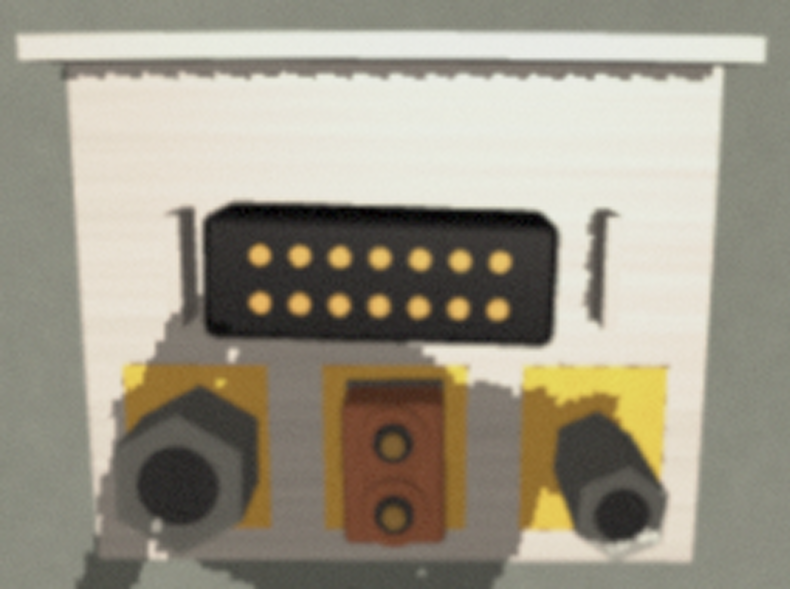

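```bash
python3 - <<'E'
from h import *
im=cv2.imread('pics/w1.png'); c=np.load('wc1.npy',allow_pickle=True).item(); d=np.load('w1.npy')
for n,uv,z in [('squat',(237.4,241.5),.044),('slim',(380.3,251.1),.066),('term a',(306.5,227.9),.044),('term b',(307.1,251.5),.044)]:
    print(n,toplane([uv],c,z).round(4), depthpts(np.array([np.round(uv)]).astype(int),d,c).round(4))
from station import manip
t=manip.get_calibration('top'); s=manip.get_calibration('scene')
# zoomed px of the other views
for nm,cc,o,f,L in [('top',t,(240,140),3.1,{'squat':((174,275),.044),'slim':((353,232),.066),'ta':((260,240),.044),'tb':((267,271),.044),'hous':((238,175),.0485)}),
               ('scene',s,(230,150),2.7,{'squat':((281,241),.044),'slim':((114,323),.066),'ta':((192,286),.044),'tb':((213,309),.044),'hous':((262,358),.0485)})]:
    for k,(uv,z) in L.items(): print(nm,k,toplane([(uv[0]/f+o[0],uv[1]/f+o[1])],cc,z)[0].round(4))
E
```

```text
squat [[0.56   0.0436 0.044 ]] [[0.5603 0.0435 0.0461]]
slim [[ 0.5837 -0.0693  0.066 ]] [[ 0.5841 -0.0687  0.0675]]
term a [[ 0.5837 -0.01    0.044 ]] [[ 0.5842 -0.0096  0.0464]]
term b [[ 0.5639 -0.0148  0.044 ]] [[ 0.5639 -0.0147  0.0454]]
top squat [0.5642 0.0432 0.044 ]
top slim [ 0.5857 -0.0677  0.066 ]
top ta [ 0.5847 -0.011   0.044 ]
top tb [ 0.5652 -0.0148  0.044 ]
top hous [0.6253 0.0017 0.0485]
scene squat [0.5592 0.0433 0.044 ]
scene slim [ 0.5832 -0.0677  0.066 ]
scene ta [ 0.5667 -0.0158  0.044 ]
scene tb [ 0.5851 -0.0105  0.044 ]
scene hous [0.626  0.0015 0.0485]
```

```bash
python3 -c "
from h import *
go([0.584,-0.069,0.10],12.4)
go([0.584,-0.069,0.029],12.4)"
```

```text
t 2.20 tcp [ 0.6    -0.0142  0.2397] yaw 12.34 tilt [ 0. -0. -1.] gap 1.004 F [ 0.   0.2 -0.3]
  delta units [-0.0685  0.1252  0.3492] twist -0.0021
t 2.20 tcp [ 0.6    -0.0142  0.2397] yaw 12.34 tilt [ 0. -0. -1.] gap 1.004 F [ 0.   0.2 -0.3]
  delta units [-0.0685  0.1252  0.5267] twist -0.0021
```

Emit:
{"method": "move_arm", "body": {"deltas": [[-0.034, 0.063, 0.05, 0, 55], [-0.0685, 0.125, 0.1, 0, 55], [-0.0685, 0.125, 0.18, 0, 55], [-0.0685, 0.125, 0.26, 0, 55], [-0.0685, 0.125, 0.33, 0, 55], [-0.0685, 0.125, 0.35, 0, 55], [-0.0685, 0.125, 0.35, 0, 55], [-0.0685, 0.125, 0.35, 0, 55]], "force": 35}}

```text
t: 2.87
tcp_pos: [0.5847, -0.0685, 0.1]
tool_rot: [0.994, 0.108, 0.0, 0.0]
force: [0.3, -0.9, -0.9]
finger_gap: 0.549
```

```bash
python3 -c "
from h import *
go([0.584,-0.069,0.029],12.4)
from station import manip
im,d=manip.snapshot('wrist');cv2.imwrite('pics/w2.png',im[:,:,::-1])"
```

```text
t 2.87 tcp [ 0.5847 -0.0685  0.1   ] yaw 12.40 tilt [ 0.001 -0.    -1.   ] gap 0.549 F [ 0.3 -0.9 -0.9]
  delta units [-0.002   0.0007  0.1775] twist 0.0
```

View pics/w2.png

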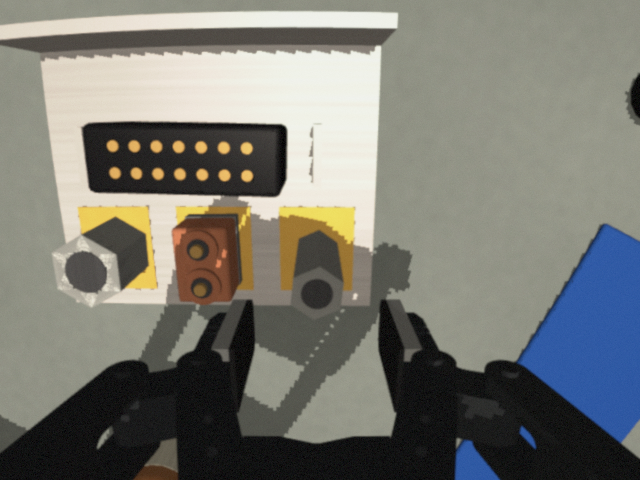

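Emit:
{"method": "move_arm", "body": {"deltas": [[-0.002, 0.001, 0.08, 0, 55], [-0.002, 0.001, 0.15, 0, 55], [-0.002, 0.001, 0.177, 0, 55], [-0.002, 0.001, 0.177, 0, 55], [-0.002, 0.001, 0.177, 0, 10], [-0.002, 0.001, 0.177, 0, 10], [-0.002, 0.001, 0.177, 0, 10], [-0.002, 0.001, 0.177, 0, 10]]}}

```text
t: 3.58
tcp_pos: [0.585, -0.0693, 0.0307]
tool_rot: [0.994, 0.108, 0.002, 0.001]
force: [-0.4, 0.6, 4.8]
finger_gap: 0.26
```

```bash
python3 -c "
from h import *
go([0.584,-0.069,0.12],12.4)"
```

```text
t 3.58 tcp [ 0.585  -0.0693  0.0307] yaw 12.40 tilt [ 0.004 -0.001 -1.   ] gap 0.260 F [-0.4  0.6  4.8]
  delta units [-0.0013 -0.0009 -0.2233] twist -0.0002
```

```bash
python3 -c "
from h import *
go([0.5776,-0.2824,0.10],12.4)
go([0.5776,-0.2824,0.030],12.4)"
```

```text
t 3.58 tcp [ 0.585  -0.0693  0.0307] yaw 12.40 tilt [ 0.004 -0.001 -1.   ] gap 0.260 F [-0.4  0.6  4.8]
  delta units [-0.1317  0.5166 -0.1727] twist -0.0002
t 3.58 tcp [ 0.585  -0.0693  0.0307] yaw 12.40 tilt [ 0.004 -0.001 -1.   ] gap 0.260 F [-0.4  0.6  4.8]
  delta units [-0.1323  0.5163  0.0022] twist -0.0002
```

Emit:
{"method": "move_arm", "body": {"deltas": [[0, 0, -0.06, 0, 10], [0, 0, -0.14, 0, 10], [-0.02, 0.08, -0.17, 0, 10], [-0.045, 0.175, -0.17, 0, 10], [-0.07, 0.27, -0.17, 0, 10], [-0.095, 0.365, -0.17, 0, 10], [-0.115, 0.45, -0.17, 0, 10], [-0.132, 0.517, -0.17, 0, 10]]}}

```text
t: 4.25
tcp_pos: [0.576, -0.2855, 0.0974]
tool_rot: [0.994, 0.107, 0.001, 0.001]
force: [0.4, 0.2, -2.6]
finger_gap: 0.257
```

Emit:
{"method": "move_arm", "body": {"deltas": [[0, 0, 0, 0, 10], [0, 0, 0, 0, 10], [0, 0, 0.05, 0, 10], [0, 0, 0.1, 0, 10], [0, 0, 0.14, 0, 10], [0, 0, 0.15, 0, 10], [0, 0, 0.16, 0, 10], [0, 0, 0.16, 0, 10]]}}

```text
t: 4.92
tcp_pos: [0.5761, -0.2811, 0.0324]
tool_rot: [0.994, 0.108, -0.0, -0.0]
force: [-0.7, 0.2, -1.8]
finger_gap: 0.257
```

```bash
python3 -c "
from h import *
go([0.5776,-0.2824,0.029],12.4)"
```

```text
t 4.92 tcp [ 0.5761 -0.2811  0.0324] yaw 12.46 tilt [-0.001  0.001 -1.   ] gap 0.257 F [-0.7  0.2 -1.8]
  delta units [0.0029 0.0039 0.0086] twist 0.002
```

Emit:
{"method": "move_arm", "body": {"deltas": [[0, 0, 0.004, 0, 10], [0, 0, 0.009, 0, 10], [0, 0, 0.009, 0, 10], [0, 0, 0.009, 0, 55], [0, 0, 0.009, 0, 55], [0, 0, 0.009, 0, 55], [0, 0, 0.009, 0, 55], [0, 0, -0.02, 0, 55]]}}

```text
t: 5.58
tcp_pos: [0.5749, -0.2814, 0.0393]
tool_rot: [0.994, 0.108, -0.002, -0.001]
force: [-0.6, -0.2, -0.3]
finger_gap: 0.549
```

```bash
python3 -c "
from h import *
go([0.5605,0.0435,0.12],12.4)"
```

```text
t 5.58 tcp [ 0.5749 -0.2814  0.0393] yaw 12.38 tilt [-0.003  0.002 -1.   ] gap 0.549 F [-0.6 -0.2 -0.3]
  delta units [ 0.1386 -0.8018 -0.1997] twist -0.0005
```

Emit:
{"method": "move_arm", "body": {"deltas": [[0, 0, -0.1, 0, 60], [0, 0, -0.2, 0, 60], [0.015, -0.09, -0.2, 0, 60], [0.033, -0.19, -0.2, 0, 60], [0.05, -0.29, -0.2, 0, 60], [0.07, -0.39, -0.2, 0, 60], [0.085, -0.49, -0.2, 0, 60], [0.1, -0.59, -0.2, 0, 60]]}}

```text
t: 6.25
tcp_pos: [0.5646, -0.0416, 0.1219]
tool_rot: [0.994, 0.108, 0.001, 0.0]
force: [0.3, 1.0, 0.2]
finger_gap: 0.602
```

Emit:
{"method": "move_arm", "body": {"deltas": [[0.02, -0.1, 0, 0, 60], [0.038, -0.21, 0, 0, 60], [0.038, -0.211, 0, 0, 60], [0.038, -0.211, 0.02, 0, 60], [0.038, -0.211, 0.03, 0, 60], [0.038, -0.211, 0.03, 0, 60], [0.038, -0.211, 0.03, 0, 60], [0.038, -0.211, 0.03, 0, 60]]}}

```text
t: 6.92
tcp_pos: [0.5616, 0.0409, 0.1085]
tool_rot: [0.994, 0.107, -0.0, 0.0]
force: [-0.1, 0.2, 0.2]
finger_gap: 0.598
```

```bash
python3 -c "
from h import *
go([0.5605,0.0435,0.022],12.4)
from station import manip
im,d=manip.snapshot('wrist');cv2.imwrite('pics/w3.png',im[:,:,::-1])
im,d=manip.snapshot('top');cv2.imwrite('pics/t3.png',im[:,:,::-1])"
```

```text
t 6.92 tcp [0.5616 0.0409 0.1085] yaw 12.25 tilt [-0. -0. -1.] gap 0.598 F [-0.1  0.2  0.2]
  delta units [-0.0014 -0.007   0.2163] twist -0.0052
```

View pics/w3.png

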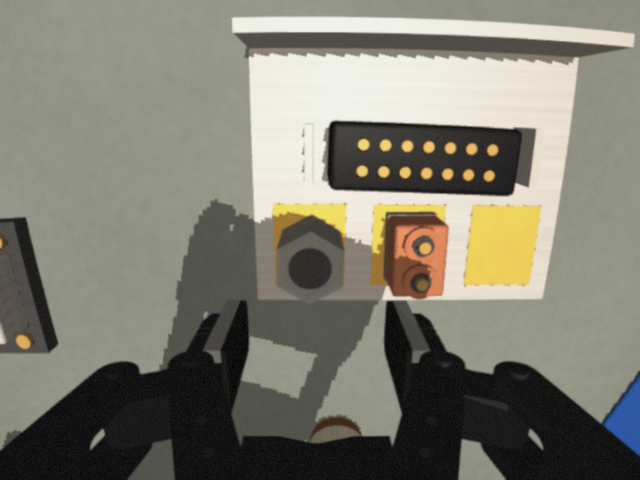

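View pics/t3.png

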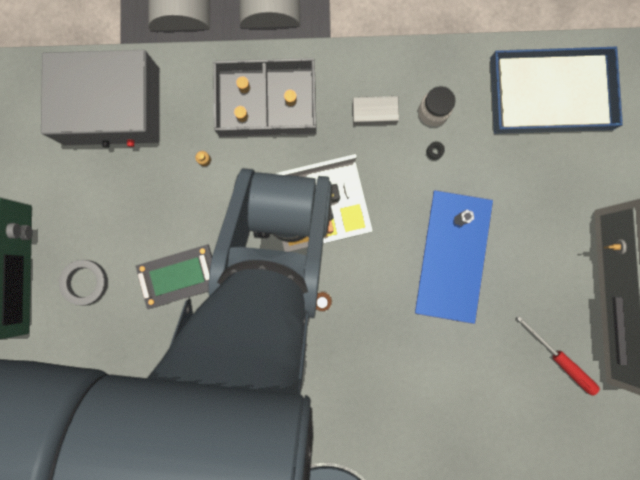

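Emit:
{"method": "move_arm", "body": {"deltas": [[-0.0015, -0.007, 0.03, 0, 51], [-0.0015, -0.007, 0.06, 0, 51], [-0.0015, -0.007, 0.13, 0, 51], [-0.0015, -0.007, 0.19, 0, 51], [-0.0015, -0.007, 0.215, 0, 51], [-0.0015, -0.007, 0.215, 0, 51], [-0.0015, -0.007, 0.215, 0, 20], [-0.0015, -0.007, 0.215, 0, 20]]}}

```text
t: 7.68
tcp_pos: [0.5609, 0.0449, 0.0235]
tool_rot: [0.994, 0.108, 0.001, 0.0]
force: [0.8, 0.5, -1.7]
finger_gap: 0.388
```

```bash
python3 -c "
from h import *
go([0.4304,-0.2536,0.12],12.4)"
```

```text
t 7.68 tcp [0.5609 0.0449 0.0235] yaw 12.38 tilt [ 0.001 -0.    -1.   ] gap 0.388 F [ 0.8  0.5 -1.7]
  delta units [-0.4782  0.659  -0.2415] twist -0.0008
```

Emit:
{"method": "move_arm", "body": {"deltas": [[0, 0, 0, 0, 20], [0, 0, -0.09, 0, 20], [0, 0, -0.19, 0, 20], [0, 0, -0.26, 0, 20], [-0.05, 0.07, -0.26, 0, 20], [-0.11, 0.15, -0.26, 0, 20], [-0.165, 0.23, -0.26, 0, 20], [-0.22, 0.305, -0.26, 0, 20]]}}

```text
t: 8.35
tcp_pos: [0.5001, -0.0941, 0.1282]
tool_rot: [0.994, 0.109, 0.001, 0.001]
force: [1.2, 0.3, -2.3]
finger_gap: 0.393
```

Emit:
{"method": "move_arm", "body": {"deltas": [[-0.055, 0.075, 0, 0, 20], [-0.11, 0.15, 0, 0, 20], [-0.165, 0.23, 0, 0, 20], [-0.22, 0.305, 0, 0, 20], [-0.258, 0.354, 0.06, 0, 20], [-0.258, 0.354, 0.15, 0, 20], [-0.258, 0.354, 0.22, 0, 20], [-0.258, 0.354, 0.24, 0, 20]]}}

```text
t: 9.02
tcp_pos: [0.4283, -0.253, 0.0285]
tool_rot: [0.994, 0.107, -0.002, -0.002]
force: [-0.2, -0.3, -2.4]
finger_gap: 0.391
```

```bash
python3 -c "
from h import *
go([0.4304,-0.2536,0.0215],12.4)"
```

```text
t 9.02 tcp [ 0.4283 -0.253   0.0285] yaw 12.28 tilt [-0.003  0.003 -1.   ] gap 0.391 F [-0.2 -0.3 -2.4]
  delta units [0.0049 0.0026 0.0174] twist -0.0041
```

Emit:
{"method": "move_arm", "body": {"deltas": [[0, 0, 0.005, 0, 20], [0, 0, 0.01, 0, 20], [0, 0, 0.016, 0, 20], [0, 0, 0.018, 0, 20], [0, 0, 0.018, 0, 60], [0, 0, 0.018, 0, 60], [0, 0, 0.018, 0, 60], [0, 0, 0.0, 0, 60]]}}

```text
t: 9.68
tcp_pos: [0.4298, -0.2531, 0.0307]
tool_rot: [0.994, 0.108, -0.0, -0.0]
force: [-0.5, 0.1, -0.3]
finger_gap: 0.598
```

```bash
python3 -c "
from h import *
go([0.5738,-0.0124,0.13],13.0)"
```

```text
t 9.68 tcp [ 0.4298 -0.2531  0.0307] yaw 12.40 tilt [-0.001  0.001 -1.   ] gap 0.598 F [-0.5  0.1 -0.3]
  delta units [ 0.4806 -0.5107 -0.2481] twist -0.0209
```

Emit:
{"method": "move_arm", "body": {"deltas": [[0, 0, -0.1, 0, 60], [0, 0, -0.2, 0, 60], [0.04, -0.04, -0.25, 0, 60], [0.1, -0.11, -0.25, 0, 60], [0.17, -0.18, -0.25, 0, 60], [0.24, -0.25, -0.25, 0, 60], [0.31, -0.325, -0.25, -0.02, 60], [0.38, -0.4, -0.25, -0.02, 60]]}}

```text
t: 10.35
tcp_pos: [0.5449, -0.0629, 0.1318]
tool_rot: [0.994, 0.113, 0.0, 0.0]
force: [0.9, -0.6, -0.3]
finger_gap: 0.602
```

Emit:
{"method": "move_arm", "body": {"deltas": [[0.07, -0.075, 0, 0, 60], [0.1, -0.11, 0.05, 0, 60], [0.1, -0.11, 0.08, 0, 60], [0.1, -0.11, 0.08, 0, 60], [0.1, -0.11, 0.08, 0, 60], [0.1, -0.11, 0.08, 0, 60], [0.1, -0.11, 0.08, 0, 60], [0.1, -0.11, 0.08, 0, 60]]}}

```text
t: 11.02
tcp_pos: [0.5736, -0.0136, 0.0997]
tool_rot: [0.994, 0.112, 0.001, 0.0]
force: [0.3, -1.0, -0.1]
finger_gap: 0.599
```

```bash
python3 -c "
from h import *
go([0.5738,-0.0124,0.022],13.0)
from station import manip
im,d=manip.snapshot('wrist');cv2.imwrite('pics/w4.png',im[:,:,::-1])"
```

```text
t 11.02 tcp [ 0.5736 -0.0136  0.0997] yaw 12.88 tilt [ 0.002 -0.    -1.   ] gap 0.599 F [ 0.3 -1.  -0.1]
  delta units [ 0.001  -0.003   0.1943] twist -0.0042
```

View pics/w4.png

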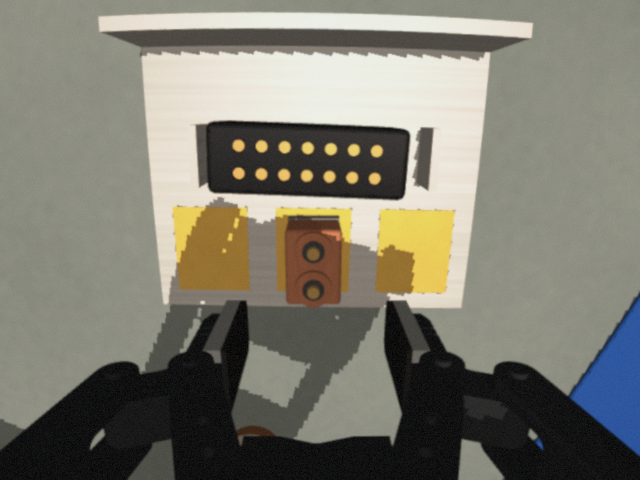

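Terminal at columns 287–341, centred (314) between the jaws. Descend and grip.

Emit:
{"method": "move_arm", "body": {"deltas": [[0.001, -0.003, 0.08, 0, 60], [0.001, -0.003, 0.15, 0, 55], [0.001, -0.003, 0.194, 0, 50], [0.001, -0.003, 0.194, 0, 50], [0.001, -0.003, 0.194, 0, 20], [0.001, -0.003, 0.194, 0, 20], [0.001, -0.003, 0.194, 0, 20], [0.001, -0.003, 0.194, 0, 20]]}}

```text
t: 11.73
tcp_pos: [0.5742, -0.0116, 0.0224]
tool_rot: [0.994, 0.113, 0.001, 0.0]
force: [-0.2, -0.5, -2.5]
finger_gap: 0.321
```

```bash
python3 -c "
from h import *
go([0.504,-0.268,0.11],12.9)"
```

```text
t 11.73 tcp [ 0.5742 -0.0116  0.0224] yaw 12.96 tilt [ 0.002 -0.    -1.   ] gap 0.321 F [-0.2 -0.5 -2.5]
  delta units [-0.3144  0.5855 -0.2191] twist 0.0021
```

Emit:
{"method": "move_arm", "body": {"deltas": [[0, 0, -0.1, 0, 20], [0, 0, -0.2, 0, 20], [-0.04, 0.075, -0.22, 0, 20], [-0.085, 0.16, -0.22, 0, 20], [-0.13, 0.245, -0.22, 0, 20], [-0.175, 0.33, -0.22, 0, 20], [-0.22, 0.41, -0.22, 0, 20], [-0.265, 0.49, -0.22, 0, 20]]}}

```text
t: 12.4
tcp_pos: [0.5136, -0.2279, 0.1102]
tool_rot: [0.994, 0.113, 0.001, 0.001]
force: [0.1, -0.7, -1.2]
finger_gap: 0.319
```

Emit:
{"method": "move_arm", "body": {"deltas": [[-0.049, 0.095, 0, 0, 20], [-0.049, 0.095, 0, 0, 20], [-0.049, 0.095, 0.08, 0, 20], [-0.049, 0.095, 0.15, 0, 20], [-0.049, 0.095, 0.2, 0, 20], [-0.049, 0.095, 0.21, 0, 20], [-0.049, 0.095, 0.215, 0, 20], [-0.049, 0.095, 0.215, 0, 20]]}}

```text
t: 13.07
tcp_pos: [0.504, -0.2677, 0.0237]
tool_rot: [0.994, 0.113, 0.0, 0.0]
force: [0.5, -0.4, -1.4]
finger_gap: 0.318
```

```bash
python3 -c "
from h import *
go([0.504,-0.268,0.0205],12.9)"
```

```text
t 13.07 tcp [ 0.504  -0.2677  0.0237] yaw 12.98 tilt [ 0.001 -0.001 -1.   ] gap 0.318 F [ 0.5 -0.4 -1.4]
  delta units [-0.0001  0.0006  0.0081] twist 0.0028
```

Emit:
{"method": "move_arm", "body": {"deltas": [[0, 0, 0.004, 0, 20], [0, 0, 0.008, 0, 20], [0, 0, 0.008, 0, 20], [0, 0, 0.008, 0, 60], [0, 0, 0.008, 0, 60], [0, 0, 0.008, 0, 60], [0, 0, -0.03, 0, 60], [0, 0, -0.12, 0, 60]]}}

```text
t: 13.73
tcp_pos: [0.501, -0.2658, 0.0681]
tool_rot: [0.994, 0.113, -0.003, -0.003]
force: [1.2, -0.3, 0.3]
finger_gap: 0.597
```

Emit:
{"method": "move_arm", "body": {"deltas": [[0, 0, -0.1, -0.25, 60], [0, 0, -0.2, -0.5, 60], [0.05, -0.06, -0.25, -0.75, 60], [0.1, -0.12, -0.25, -1, 60], [0.15, -0.18, -0.25, -1, 60], [0.2, -0.24, -0.25, -1, 60], [0.25, -0.3, -0.25, -1, 60], [0.3, -0.36, -0.25, -1, 60]]}}

```text
t: 14.4
tcp_pos: [0.5885, -0.099, 0.1716]
tool_rot: [0.935, 0.355, 0.0, 0.0]
force: [0.5, -0.6, 0.2]
finger_gap: 0.599
```

```bash
python3 -c "
from h import *
go([0.6255,0.002,0.15],100.6)
from station import manip
im,d=manip.snapshot('top');cv2.imwrite('pics/t5.png',im[:,:,::-1])"
```

```text
t 14.40 tcp [ 0.5885 -0.099   0.1716] yaw 41.60 tilt [ 0. -0. -1.] gap 0.599 F [ 0.5 -0.6  0.2]
  delta units [ 0.2367 -0.1274  0.0539] twist -2.0596
```

View pics/t5.png

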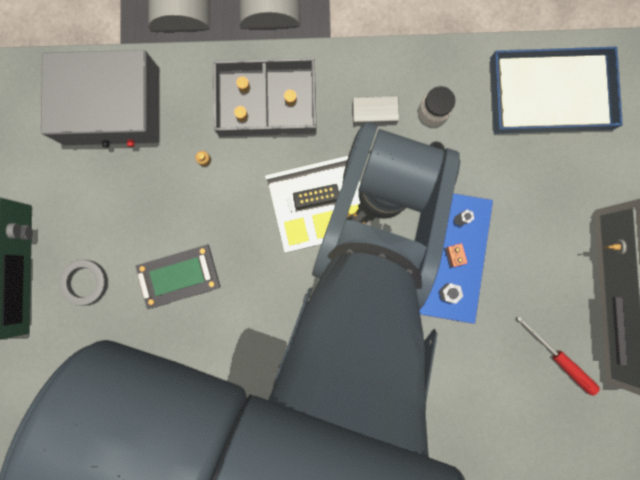

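Emit:
{"method": "move_arm", "body": {"deltas": [[0.06, -0.03, 0.0, -0.25, 60], [0.12, -0.06, 0.0, -0.5, 60], [0.18, -0.1, 0.0, -0.75, 60], [0.237, -0.127, 0.0, -1, 60], [0.237, -0.127, 0.03, -1, 60], [0.237, -0.127, 0.05, -1, 60], [0.237, -0.127, 0.05, -1, 60], [0.237, -0.127, 0.05, -1, 60]]}}

```text
t: 15.12
tcp_pos: [0.6241, -0.0004, 0.1501]
tool_rot: [0.818, 0.575, -0.001, -0.001]
force: [-0.1, -0.3, 0.5]
finger_gap: 0.598
```

Emit:
{"method": "move_arm", "body": {"deltas": [[0, 0, 0, -0.25, 60], [0, 0, 0, -0.5, 60], [0, 0, 0, -0.75, 60], [0, 0, 0, -1, 60], [0, 0, 0, -1, 60], [0, 0, 0, -1, 60], [0, 0, 0, -1, 60], [0, 0, 0, -1, 60]]}}

```text
t: 15.78
tcp_pos: [0.6252, 0.0001, 0.1513]
tool_rot: [0.651, 0.759, 0.0, 0.0]
force: [-0.2, 0.1, -0.2]
finger_gap: 0.601
```

```bash
python3 -c "
from h import *
go([0.6255,0.002,0.11],100.6)
from station import manip
c=manip.get_calibration('wrist')
im,d=manip.snapshot('wrist');im=im[:,:,::-1].copy();cv2.imwrite('pics/w6.png',im)
hsv=cv2.cvtColor(im,cv2.COLOR_BGR2HSV)
m=cv2.inRange(hsv,(12,90,90),(32,255,255))
n,_,st,ce=cv2.connectedComponentsWithStats(m); p=np.array([ce[i] for i in range(1,n) if 8<st[i,4]<250]); print(len(p))
w=toplane(p,c,0.0485); k=np.hypot(w[:,0]-.6255,w[:,1]-.002)<0.045; w=w[k];print(k.sum()); r=cv2.minAreaRect(w[:,:2].astype(np.float32)); print('housing',r, 'mean',w.mean(0))
"
```

```text
t 15.78 tcp [6.252e-01 1.000e-04 1.513e-01] yaw 98.76 tilt [ 0. -0. -1.] gap 0.601 F [-0.2  0.1 -0.2]
  delta units [0.0046 0.0014 0.1032] twist -0.0643
14
14
housing ((0.6256433129310608, 0.0021088942885398865), (0.01211083959788084, 0.06030721962451935), 10.662919998168945) mean [0.62563821 0.00213512 0.0485    ]
```

View pics/w6.png

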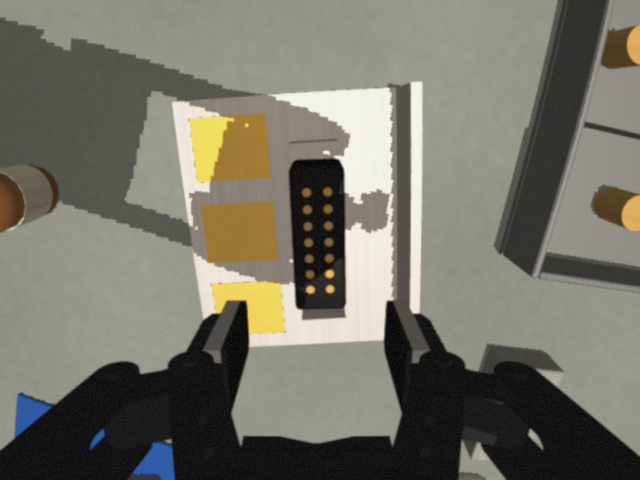

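Emit:
{"method": "move_arm", "body": {"deltas": [[0.005, 0.0015, 0.08, -0.064, 55], [0.005, 0.0015, 0.16, -0.064, 55], [0.005, 0.0015, 0.22, -0.064, 55], [0.005, 0.0015, 0.28, -0.064, 55], [0.005, 0.0015, 0.312, -0.064, 55], [0.005, 0.0015, 0.312, -0.064, 55], [0.005, 0.0015, 0.312, -0.064, 25], [0.005, 0.0015, 0.312, -0.064, 25]]}}

```text
t: 16.5
tcp_pos: [0.6266, 0.0025, 0.0275]
tool_rot: [0.638, 0.77, 0.001, 0.001]
force: [1.0, -0.3, -1.3]
finger_gap: 0.363
```

Emit:
{"method": "move_arm", "body": {"deltas": [[0, 0, 0, 0, 25], [0, 0, 0, 0, 25], [0, 0, 0, 0, 25], [0, 0, -0.06, 0, 25], [0, 0, -0.14, 0, 25], [0, 0, -0.22, 0, 25], [0, 0, -0.25, 0, 25], [0, 0, -0.25, 0, 25]]}}

```text
t: 17.17
tcp_pos: [0.6282, 0.0023, 0.1304]
tool_rot: [0.638, 0.77, 0.002, 0.004]
force: [0.5, -0.7, -2.1]
finger_gap: 0.367
```

```bash
python3 -c "
from h import *
go([0.4775,0.2825,0.125],105.1)
from station import manip
im,d=manip.snapshot('wrist');im=im[:,:,::-1].copy();cv2.imwrite('pics/w7.png',im)"
```

```text
t 17.17 tcp [0.6282 0.0023 0.1304] yaw 100.75 tilt [ 0.009 -0.001 -1.   ] gap 0.367 F [ 0.5 -0.7 -2.1]
  delta units [ 0.7585 -0.2395  0.0093] twist -0.1519
```

View pics/w7.png

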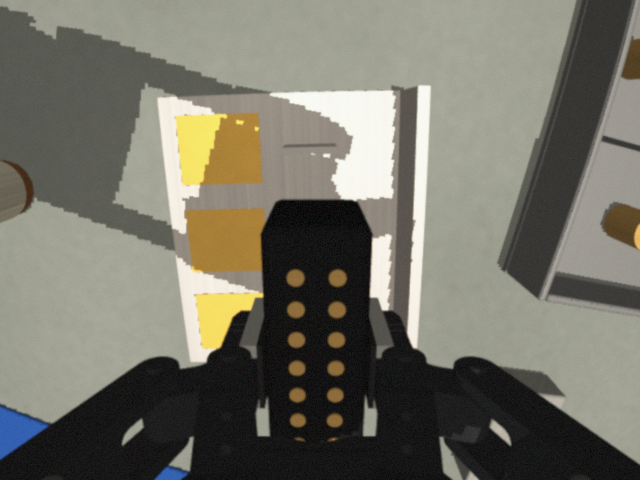

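```bash
python3 -c "
from h import *
go([0.505,0.18,0.13],105.1)"
```

```text
t 17.22 tcp [0.6265 0.0025 0.128 ] yaw 100.75 tilt [ 0.004 -0.001 -1.   ] gap 0.371 F [-0.1  0.9 -3.5]
  delta units [ 0.4925 -0.2157 -0.0065] twist -0.152
```

Emit:
{"method": "move_arm", "body": {"deltas": [[0.07, -0.03, -0.006, -0.03, 25], [0.14, -0.06, -0.006, -0.06, 25], [0.22, -0.095, -0.006, -0.09, 25], [0.3, -0.13, -0.006, -0.12, 25], [0.38, -0.165, -0.006, -0.15, 25], [0.45, -0.197, -0.006, -0.152, 25], [0.49, -0.216, -0.006, -0.152, 25], [0.49, -0.216, -0.006, -0.152, 25]]}}

```text
t: 17.88
tcp_pos: [0.4986, 0.1816, 0.1264]
tool_rot: [0.607, 0.795, -0.003, -0.003]
force: [-1.1, 0.0, -1.7]
finger_gap: 0.372
```

Emit:
{"method": "move_arm", "body": {"deltas": [[0, 0, 0, 0, 25], [0, 0, 0, 0, 25], [0, 0, 0, 0, 25], [0, 0, 0, 0, 25], [0, 0, 0, 0, 25], [0, 0, 0, 0, 25], [0, 0, 0, 0, 25], [0, 0, 0, 0, 25]]}}

```text
t: 18.55
tcp_pos: [0.5043, 0.1789, 0.1288]
tool_rot: [0.608, 0.794, 0.0, 0.0]
force: [-0.5, -0.3, -1.1]
finger_gap: 0.369
```

```bash
python3 -c "
from h import *
go([0.4775,0.2825,0.125],105.1)
from station import manip
c=manip.get_calibration('wrist')
im,d=manip.snapshot('wrist');im=im[:,:,::-1].copy();cv2.imwrite('pics/w8.png',im);np.save('w8.npy',d)
hsv=cv2.cvtColor(im,cv2.COLOR_BGR2HSV)
m=cv2.inRange(hsv,(60,60,25),(90,255,170))
cs,_=cv2.findContours(m,cv2.RETR_EXTERNAL,cv2.CHAIN_APPROX_NONE)
for q in cs:
    if cv2.contourArea(q)<500: continue
    w=toplane(q.reshape(-1,2),c,0.016)
    print(cv2.contourArea(q),q.reshape(-1,2).mean(0),cv2.minAreaRect(w[:,:2].astype(np.float32)))
"
```

```text
t 18.55 tcp [0.5043 0.1789 0.1288] yaw 105.07 tilt [ 0.  0. -1.] gap 0.369 F [-0.5 -0.3 -1.1]
  delta units [0.2676 0.0027 0.0094] twist -0.0011
3191.5 [308.97683398 122.9034749 ] ((0.4822333753108978, 0.24869394302368164), (0.04384943097829819, 0.030655035749077797), 14.958702087402344)
```

View pics/w8.png

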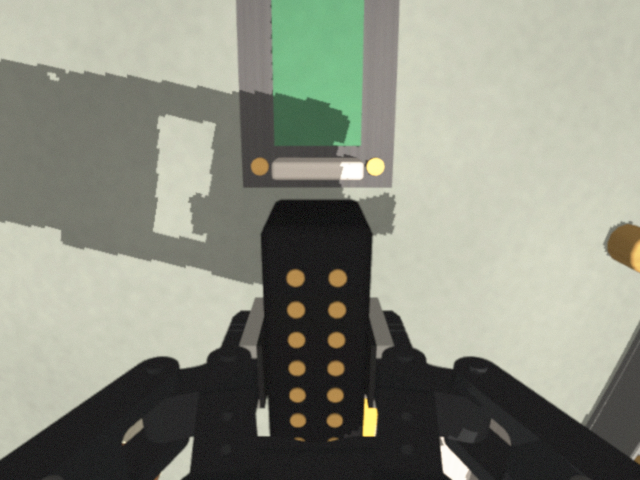

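```bash
python3 -c "
from h import *
from station import manip
c=manip.get_calibration('wrist')
u=np.array([np.cos(np.radians(105.1)),np.sin(np.radians(105.1))])
L=toplane([(274,146.5),(361,146.5)],c,.016)[:,:2]; print(L, np.hypot(*(L[0]-L[1])), L.mean(0)+.05*u)
B=toplane([(244.5,187),(393,187)],c,.012)[:,:2]; print(B,np.hypot(*(B[0]-B[1])),B.mean(0)+.075*u)
S=toplane([(259.5,166.5),(375.5,166.5)],c,.014)[:,:2]; print(S.mean(0),np.degrees(np.arctan2(*(S[1]-S[0])[::-1])))
W=toplane([(272,1),(363,1)],c,.016)[:,:2];print(W.mean(0), np.degrees(np.arctan2(*(W.mean(0)-L.mean(0))[::-1])))
"
```

```text
[[0.46518027 0.22749043]
 [0.51397465 0.24069647]] 0.05054988760347674 [0.47655223 0.28236708]
[[0.45324162 0.19901909]
 [0.5402101  0.22254911]] 0.0900953861375307 [0.47718802 0.28319455]
[0.4926806  0.22271293] 15.139654505804685
[0.4690347  0.30980319] 105.18087958178015
```

```bash
python3 -c "
from h import *
go([0.477,0.283,0.125],105.1)"
```

```text
t 18.60 tcp [0.5042 0.1789 0.1288] yaw 105.08 tilt [ 0.  0. -1.] gap 0.369 F [-0.6  0.3 -1.3]
  delta units [0.2689 0.0019 0.0095] twist -0.0008
```

Emit:
{"method": "move_arm", "body": {"deltas": [[0.09, 0.001, 0, 0, 25], [0.18, 0.002, 0, 0, 25], [0.269, 0.002, 0, 0, 25], [0.269, 0.002, 0.04, 0, 25], [0.269, 0.002, 0.1, 0, 25], [0.269, 0.002, 0.16, 0, 25], [0.269, 0.002, 0.2, 0, 25], [0.269, 0.002, 0.21, 0, 25]]}}

```text
t: 19.27
tcp_pos: [0.4751, 0.2828, 0.0422]
tool_rot: [0.608, 0.794, -0.002, -0.001]
force: [-0.9, -0.6, -1.4]
finger_gap: 0.366
```

Emit:
{"method": "move_arm", "body": {"deltas": [[0, 0, 0, 0, 25], [0, 0, 0, 0, 25], [0, 0, 0, 0, 25], [0, 0, 0, 0, 25], [0, 0, 0, 0, 25], [0, 0, 0, 0, 25], [0, 0, 0, 0, 25], [0, 0, 0, 0, 25]]}}

```text
t: 19.93
tcp_pos: [0.477, 0.2833, 0.045]
tool_rot: [0.608, 0.794, 0.0, 0.0]
force: [0.4, -0.3, -1.6]
finger_gap: 0.369
```

```bash
python3 -c "
from h import *
go([0.477,0.283,0.0375],105.1)"
```

```text
t 19.93 tcp [0.477  0.2833 0.045 ] yaw 105.10 tilt [ 0.  0. -1.] gap 0.369 F [ 0.4 -0.3 -1.6]
  delta units [-0.0006 -0.0001  0.0188] twist -0.0001
```

Spot on; lower 7.5 mm, release, rise.

Emit:
{"method": "move_arm", "body": {"deltas": [[0, 0, 0.008, 0, 25], [0, 0, 0.015, 0, 25], [0, 0, 0.019, 0, 25], [0, 0, 0.019, 0, 25], [0, 0, 0.019, 0, 25], [0, 0, 0.019, 0, 60], [0, 0, 0.019, 0, 60], [0, 0, 0.019, 0, 60]]}}

```text
t: 20.6
tcp_pos: [0.477, 0.2833, 0.0372]
tool_rot: [0.608, 0.794, 0.0, 0.0]
force: [-0.5, -0.3, 0.6]
finger_gap: 0.6
```

Emit:
{"method": "move_arm", "body": {"deltas": [[0, 0, 0, 0, 60], [0, 0, -0.06, 0, 60], [0, 0, -0.14, 0, 60], [0, 0, -0.22, 0, 60], [-0.05, 0, -0.28, 0, 60], [-0.15, 0, -0.28, 0, 60], [-0.25, 0, -0.28, 0, 60], [-0.25, 0, -0.28, 0, 60]]}}

```text
t: 21.27
tcp_pos: [0.5056, 0.1815, 0.1502]
tool_rot: [0.61, 0.792, 0.0, 0.002]
force: [-0.8, 0.6, 0.4]
finger_gap: 0.602
```

```bash
python3 -c "
from h import *
go([0.504,-0.268,0.15],13)
from station import manip
for n in ['top','scene']:
    im,d=manip.snapshot(n);im=im[:,:,::-1].copy();cv2.imwrite('pics/%s9.png'%n,im)
    c=manip.get_calibration(n)
    if n=='scene': cv2.imwrite('pics/s9z.png',cv2.resize(im[110:240,360:510],None,fx=4,fy=4))
"
```

```text
t 21.27 tcp [0.5056 0.1815 0.1502] yaw 104.82 tilt [ 0.004 -0.002 -1.   ] gap 0.602 F [-0.8  0.6  0.4]
  delta units [-1.0854 -0.2912  0.0025] twist 3.205
```

View pics/top9.png

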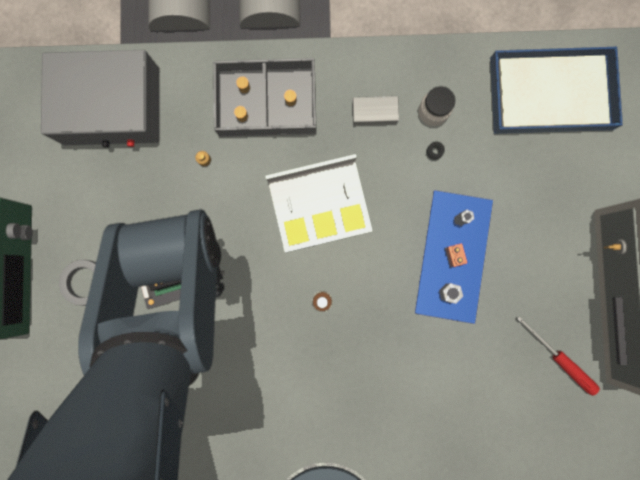

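View pics/s9z.png

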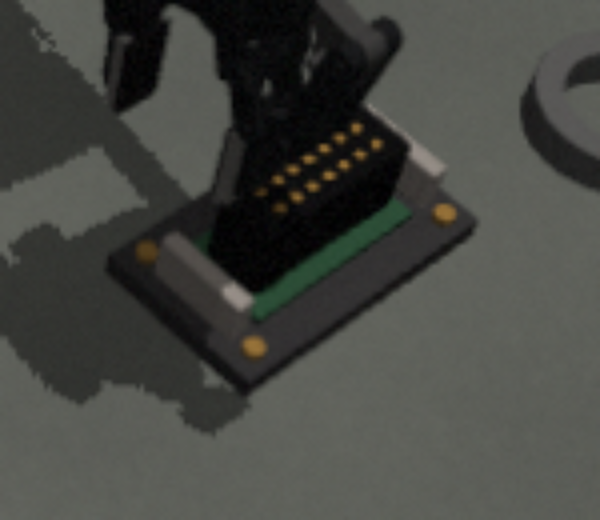

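Emit:
{"method": "move_arm", "body": {"deltas": [[-0.08, -0.02, -0.02, 0.2, 60], [-0.16, -0.043, -0.02, 0.4, 60], [-0.25, -0.067, -0.02, 0.6, 60], [-0.34, -0.09, -0.02, 0.8, 60], [-0.43, -0.115, -0.02, 1, 60], [-0.52, -0.14, -0.02, 1, 60], [-0.6, -0.16, -0.02, 1, 60], [-0.68, -0.183, -0.02, 1, 60]]}}

```text
t: 22.03
tcp_pos: [0.5031, -0.0952, 0.1569]
tool_rot: [0.785, 0.619, 0.0, -0.0]
force: [0.3, -0.5, 0.8]
finger_gap: 0.6
```

```bash
python3 -c "
from h import *
go([0.504,-0.268,0.15],13)
from station import manip
n='top'
im,d=manip.snapshot(n);im=im[:,:,::-1].copy();cv2.imwrite('pics/%s10.png'%n,im)
cv2.imwrite('pics/t10z.png',cv2.resize(im[220:330,110:250],None,fx=5,fy=5))
n='scene'
im,d=manip.snapshot(n);im=im[:,:,::-1].copy()
hsv=cv2.cvtColor(im,cv2.COLOR_BGR2HSV)
c=manip.get_calibration(n)
m=cv2.inRange(hsv,(12,90,90),(32,255,255))
k,_,st,ce=cv2.connectedComponentsWithStats(m); p=np.array([ce[i] for i in range(1,k) if 2<st[i,4]<250])
w=toplane(p,c,0.0585); w=w[np.hypot(w[:,0]-.477,w[:,1]-.283)<.04]; print(len(w),cv2.minAreaRect(w[:,:2].astype(np.float32)))
"
```

```text
t 22.03 tcp [ 0.5031 -0.0952  0.1569] yaw 76.53 tilt [-0.     0.001 -1.   ] gap 0.600 F [ 0.3 -0.5  0.8]
  delta units [-0.4196  0.1029  0.0169] twist 2.2177
15 ((0.4717150330543518, 0.2807416319847107), (0.021584803238511086, 0.06049031391739845), 17.48993682861328)
```

View pics/t10z.png

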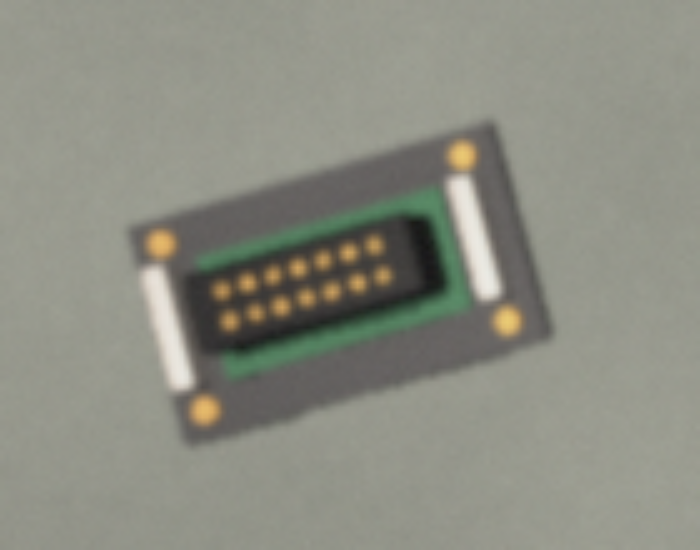

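Emit:
{"method": "move_arm", "body": {"deltas": [[-0.08, 0.02, 0.0, 0.25, 60], [-0.17, 0.04, 0.0, 0.5, 60], [-0.25, 0.06, 0.0, 0.75, 60], [-0.33, 0.08, 0.0, 1, 60], [-0.42, 0.103, 0.0, 1, 60], [-0.42, 0.103, 0.0, 1, 60], [-0.42, 0.103, 0.0, 1, 60], [-0.42, 0.103, 0.0, 1, 60]]}}

```text
t: 22.8
tcp_pos: [0.5035, -0.2657, 0.1565]
tool_rot: [0.914, 0.406, -0.0, -0.001]
force: [-0.1, 0.5, 0.5]
finger_gap: 0.6
```

Emit:
{"method": "move_arm", "body": {"deltas": [[0, 0, 0, 0.25, 60], [0, 0, 0, 0.5, 60], [0, 0, 0, 0.75, 60], [0, 0, 0, 1, 60], [0, 0, 0, 1, 60], [0, 0, 0, 1, 60], [0, 0, 0, 1, 60], [0, 0, 0, 1, 60]]}}

```text
t: 23.47
tcp_pos: [0.5038, -0.267, 0.1571]
tool_rot: [0.986, 0.168, -0.0, -0.0]
force: [0.1, 0.0, -0.3]
finger_gap: 0.603
```

```bash
python3 -c "
from h import *
go([0.504,-0.268,0.09],12.9)
from station import manip
c=manip.get_calibration('top')
print(toplane([(170.55,276.65)],c,.0585),toplane([(176.65,276.55)],c,.014))
"
```

```text
t 23.47 tcp [ 0.5038 -0.267   0.1571] yaw 19.32 tilt [-0.  0. -1.] gap 0.603 F [ 0.1  0.  -0.3]
  delta units [-0.0004  0.0025  0.1678] twist 0.2241
[[0.47783256 0.28260306 0.0585    ]] [[0.47807111 0.28351215 0.014     ]]
```

Emit:
{"method": "move_arm", "body": {"deltas": [[0, 0.002, 0, 0.224, 60], [0, 0.002, 0.06, 0.224, 60], [0, 0.002, 0.12, 0.224, 60], [0, 0.002, 0.16, 0.224, 60], [0, 0.002, 0.16, 0.224, 60], [0, 0.002, 0.16, 0.224, 60], [0, 0.002, 0.16, 0.224, 60], [0, 0.002, 0.16, 0.224, 60]]}}

```text
t: 24.13
tcp_pos: [0.5048, -0.2693, 0.0944]
tool_rot: [0.994, 0.111, 0.001, 0.001]
force: [0.5, -0.7, 0.1]
finger_gap: 0.6
```

```bash
python3 -c "
from h import *
go([0.504,-0.2677,0.0205],12.9)
from station import manip
im,d=manip.snapshot('wrist');im=im[:,:,::-1].copy();cv2.imwrite('pics/w11.png',im)
"
```

```text
t 24.13 tcp [ 0.5048 -0.2693  0.0944] yaw 12.76 tilt [ 0.002 -0.002 -1.   ] gap 0.600 F [ 0.5 -0.7  0.1]
  delta units [-0.0014 -0.0047  0.1847] twist -0.005
```

View pics/w11.png

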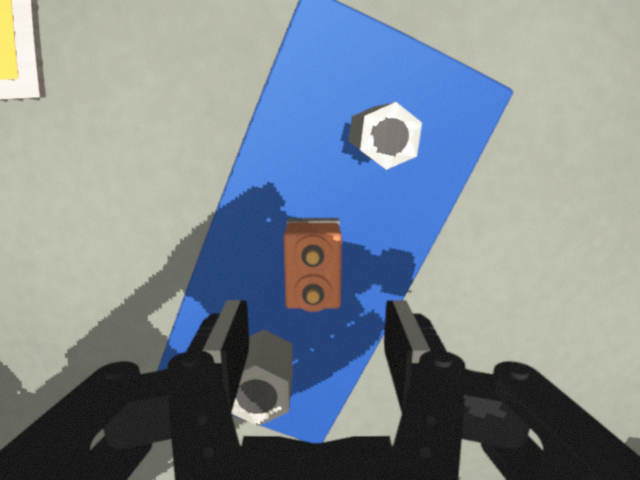

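Emit:
{"method": "move_arm", "body": {"deltas": [[-0.001, -0.003, 0.08, 0, 55], [-0.001, -0.003, 0.14, 0, 50], [-0.001, -0.003, 0.18, 0, 50], [-0.001, -0.003, 0.182, 0, 50], [-0.001, -0.003, 0.182, 0, 20], [-0.001, -0.003, 0.182, 0, 20], [-0.001, -0.003, 0.182, 0, 20], [-0.001, -0.003, 0.182, 0, 20]]}}

```text
t: 24.85
tcp_pos: [0.504, -0.2682, 0.0216]
tool_rot: [0.994, 0.111, 0.001, 0.001]
force: [-0.2, 0.1, -1.2]
finger_gap: 0.319
```

```bash
python3 -c "
from h import *
go([0.574,-0.012,0.11],12.9)"
```

```text
t 24.85 tcp [ 0.504  -0.2682  0.0216] yaw 12.74 tilt [ 0.002 -0.001 -1.   ] gap 0.319 F [-0.2  0.1 -1.2]
  delta units [ 0.3121 -0.5856 -0.2217] twist -0.0056
```

Emit:
{"method": "move_arm", "body": {"deltas": [[0, 0, 0, 0, 20], [0, 0, -0.1, 0, 20], [0, 0, -0.2, 0, 20], [0.04, -0.075, -0.22, 0, 20], [0.085, -0.16, -0.22, 0, 20], [0.13, -0.245, -0.22, 0, 20], [0.175, -0.33, -0.22, 0, 20], [0.22, -0.41, -0.22, 0, 20]]}}

```text
t: 25.52
tcp_pos: [0.553, -0.0864, 0.109]
tool_rot: [0.994, 0.111, 0.0, 0.0]
force: [-0.8, 0.7, -2.1]
finger_gap: 0.321
```

Emit:
{"method": "move_arm", "body": {"deltas": [[0.045, -0.085, 0, 0, 20], [0.092, -0.175, 0, 0, 20], [0.092, -0.175, 0.0, 0, 20], [0.092, -0.175, 0.06, 0, 20], [0.092, -0.175, 0.13, 0, 20], [0.092, -0.175, 0.19, 0, 20], [0.092, -0.175, 0.2, 0, 20], [0.092, -0.175, 0.2, 0, 20]]}}

```text
t: 26.18
tcp_pos: [0.5722, -0.0118, 0.0271]
tool_rot: [0.994, 0.111, -0.002, -0.001]
force: [0.1, 0.0, -2.7]
finger_gap: 0.319
```

```bash
python3 -c "
from h import *
go([0.574,-0.012,0.024],12.9)"
```

```text
t 26.18 tcp [ 0.5722 -0.0118  0.0271] yaw 12.74 tilt [-0.004  0.001 -1.   ] gap 0.319 F [ 0.1  0.  -2.7]
  delta units [0.0044 0.0016 0.0077] twist -0.0058
```

Emit:
{"method": "move_arm", "body": {"deltas": [[0, 0, 0, 0, 20], [0, 0, 0.004, 0, 20], [0, 0, 0.009, 0, 20], [0, 0, 0.013, 0, 20], [0, 0, 0.014, 0, 20], [0, 0, 0.014, 0, 50], [0, 0, 0.014, 0, 50], [0, 0, 0.014, 0, 50]]}}

```text
t: 26.85
tcp_pos: [0.5738, -0.012, 0.0231]
tool_rot: [0.994, 0.111, 0.0, 0.0]
force: [0.7, 0.5, 0.5]
finger_gap: 0.502
```

```bash
python3 -c "
from h import *
go([0.4295,-0.253,0.13],12.4)"
```

```text
t 26.85 tcp [ 0.5738 -0.012   0.0231] yaw 12.74 tilt [ 0.001 -0.    -1.   ] gap 0.502 F [0.7 0.5 0.5]
  delta units [-0.4846  0.5083 -0.2674] twist 0.0118
```

Terminal back in place. Now the squat.

Emit:
{"method": "move_arm", "body": {"deltas": [[0, 0, -0.08, 0, 55], [0, 0, -0.17, 0, 60], [0, 0, -0.26, 0.012, 60], [-0.06, 0.065, -0.267, 0.012, 60], [-0.13, 0.135, -0.267, 0.012, 60], [-0.2, 0.21, -0.267, 0.012, 60], [-0.27, 0.285, -0.267, 0.012, 60], [-0.34, 0.36, -0.267, 0.012, 60]]}}

```text
t: 27.52
tcp_pos: [0.4717, -0.1835, 0.13]
tool_rot: [0.994, 0.108, 0.0, 0.0]
force: [0.4, -0.3, 0.3]
finger_gap: 0.604
```

Emit:
{"method": "move_arm", "body": {"deltas": [[-0.07, 0.075, 0, 0, 60], [-0.145, 0.148, 0.0, 0, 60], [-0.145, 0.148, 0.05, 0, 60], [-0.145, 0.148, 0.1, 0, 60], [-0.145, 0.148, 0.1, 0, 60], [-0.145, 0.148, 0.1, 0, 60], [-0.145, 0.148, 0.1, 0, 60], [-0.145, 0.148, 0.1, 0, 60]]}}

```text
t: 28.18
tcp_pos: [0.4295, -0.2525, 0.0905]
tool_rot: [0.994, 0.109, 0.001, 0.001]
force: [-0.3, -0.2, 0.2]
finger_gap: 0.603
```

```bash
python3 -c "
from h import *
go([0.4295,-0.253,0.0205],12.4)
from station import manip
im,d=manip.snapshot('wrist');im=im[:,:,::-1].copy();cv2.imwrite('pics/w12.png',im)
im,d=manip.snapshot('top');im=im[:,:,::-1].copy();cv2.imwrite('pics/t12z.png',cv2.resize(im[140:330,240:400],None,fx=3.1,fy=3.1))
"
```

```text
t 28.18 tcp [ 0.4295 -0.2525  0.0905] yaw 12.47 tilt [ 0.001 -0.001 -1.   ] gap 0.603 F [-0.3 -0.2  0.2]
  delta units [-0.0004  0.001   0.1749] twist 0.0024
```

View pics/w12.png

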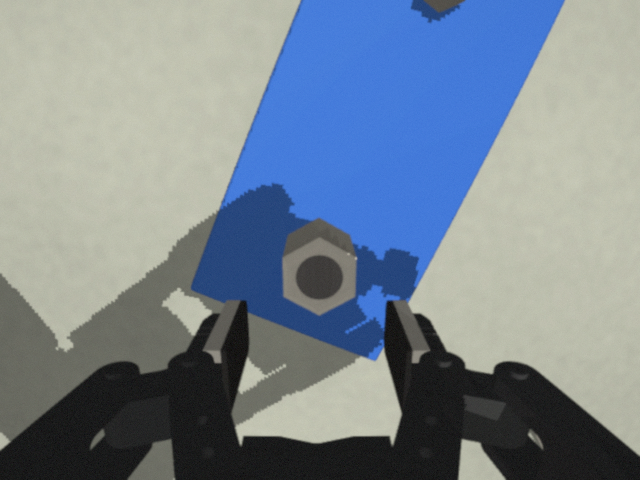

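View pics/t12z.png

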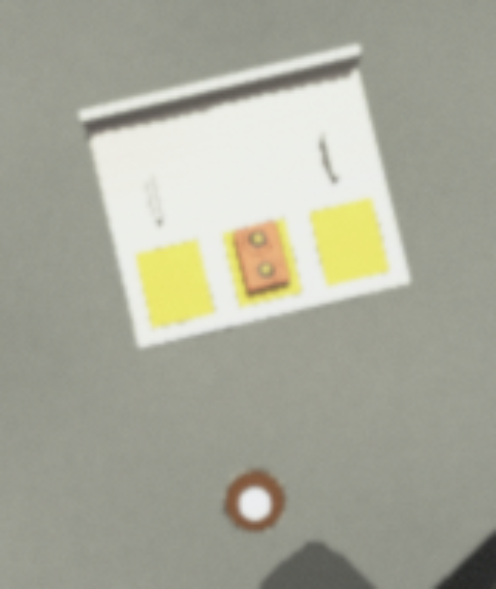

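Emit:
{"method": "move_arm", "body": {"deltas": [[0, 0.001, 0.08, 0, 55], [0, 0.001, 0.14, 0, 55], [0, 0.001, 0.172, 0, 55], [0, 0.001, 0.173, 0, 55], [0, 0.001, 0.173, 0, 20], [0, 0.001, 0.173, 0, 20], [0, 0.001, 0.173, 0, 20], [0, 0.001, 0.173, 0, 20]]}}

```text
t: 28.95
tcp_pos: [0.4291, -0.2532, 0.0212]
tool_rot: [0.994, 0.108, 0.0, 0.001]
force: [1.0, -0.3, -2.7]
finger_gap: 0.392
```

```bash
python3 -c "
from h import *
go([0.5606,0.0438,0.13],12.4)"
```

```text
t 28.95 tcp [ 0.4291 -0.2532  0.0212] yaw 12.41 tilt [ 0.001 -0.001 -1.   ] gap 0.392 F [ 1.  -0.3 -2.7]
  delta units [ 0.4808 -0.6542 -0.2725] twist 0.0003
```

Emit:
{"method": "move_arm", "body": {"deltas": [[0, 0, -0.09, 0, 20], [0, 0, -0.19, 0, 20], [0, 0, -0.27, 0, 20], [0.05, -0.07, -0.272, 0, 20], [0.11, -0.15, -0.272, 0, 20], [0.165, -0.225, -0.272, 0, 20], [0.22, -0.3, -0.272, 0, 20], [0.275, -0.375, -0.272, 0, 20]]}}

```text
t: 29.62
tcp_pos: [0.5041, -0.0812, 0.1299]
tool_rot: [0.994, 0.108, 0.0, 0.0]
force: [0.4, -0.2, -2.8]
finger_gap: 0.391
```

Emit:
{"method": "move_arm", "body": {"deltas": [[0.055, -0.075, 0, 0, 20], [0.11, -0.15, 0, 0, 20], [0.165, -0.225, 0, 0, 20], [0.206, -0.279, 0, 0, 20], [0.206, -0.279, 0.04, 0, 20], [0.206, -0.279, 0.1, 0, 20], [0.206, -0.279, 0.17, 0, 20], [0.206, -0.279, 0.22, 0, 20]]}}

```text
t: 30.28
tcp_pos: [0.5597, 0.0444, 0.0401]
tool_rot: [0.994, 0.108, -0.0, -0.0]
force: [-0.6, -0.8, -2.9]
finger_gap: 0.39
```

```bash
python3 -c "
from h import *
go([0.5606,0.0438,0.024],12.4)"
```

```text
t 30.28 tcp [0.5597 0.0444 0.0401] yaw 12.45 tilt [-0.001  0.    -1.   ] gap 0.390 F [-0.6 -0.8 -2.9]
  delta units [0.0018 0.002  0.0403] twist 0.0017
```

Emit:
{"method": "move_arm", "body": {"deltas": [[0, 0, 0.01, 0, 20], [0, 0, 0.025, 0, 20], [0, 0, 0.037, 0, 20], [0, 0, 0.043, 0, 20], [0, 0, 0.043, 0, 20], [0, 0, 0.043, 0, 51], [0, 0, 0.043, 0, 51], [0, 0, 0.043, 0, 51]]}}

```text
t: 30.95
tcp_pos: [0.5613, 0.0437, 0.0249]
tool_rot: [0.994, 0.108, 0.001, 0.0]
force: [0.1, -0.5, 0.2]
finger_gap: 0.511
```

```bash
python3 -c "
from h import *
go([0.5755,-0.281,0.14],12.4)"
```

```text
t 30.95 tcp [0.5613 0.0437 0.0249] yaw 12.39 tilt [ 0.002 -0.    -1.   ] gap 0.511 F [ 0.1 -0.5  0.2]
  delta units [-0.139   0.8006 -0.2874] twist -0.0003
```

Emit:
{"method": "move_arm", "body": {"deltas": [[0, 0, -0.06, 0, 51], [0, 0, -0.15, 0, 51], [0, 0, -0.24, 0, 55], [0, 0, -0.287, 0, 60], [-0.016, 0.095, -0.287, 0, 60], [-0.033, 0.19, -0.287, 0, 60], [-0.05, 0.29, -0.287, 0, 60], [-0.067, 0.39, -0.287, 0, 60]]}}

```text
t: 31.62
tcp_pos: [0.568, -0.1156, 0.1399]
tool_rot: [0.994, 0.109, 0.001, 0.0]
force: [1.8, -0.6, 0.5]
finger_gap: 0.603
```

Emit:
{"method": "move_arm", "body": {"deltas": [[-0.016, 0.095, 0, 0, 60], [-0.033, 0.19, 0, 0, 60], [-0.05, 0.29, 0, 0, 60], [-0.067, 0.38, 0, 0, 60], [-0.072, 0.411, 0, 0, 60], [-0.072, 0.411, 0.07, 0, 60], [-0.072, 0.411, 0.1, 0, 60], [-0.072, 0.411, 0.1, 0, 60]]}}

```text
t: 32.28
tcp_pos: [0.5723, -0.2789, 0.0956]
tool_rot: [0.994, 0.108, -0.003, -0.003]
force: [-0.2, 0.1, -0.8]
finger_gap: 0.598
```

```bash
python3 -c "
from h import *
go([0.5755,-0.281,0.0285],12.4)
from station import manip
im,d=manip.snapshot('wrist');im=im[:,:,::-1].copy();cv2.imwrite('pics/w13.png',im)
im,d=manip.snapshot('top');im=im[:,:,::-1].copy();cv2.imwrite('pics/t13z.png',cv2.resize(im[140:330,240:400],None,fx=3.1,fy=3.1))
"
```

```text
t 32.28 tcp [ 0.5723 -0.2789  0.0956] yaw 12.38 tilt [-0.007  0.005 -1.   ] gap 0.598 F [-0.2  0.1 -0.8]
  delta units [0.0075 0.0079 0.1676] twist -0.0007
```

View pics/w13.png

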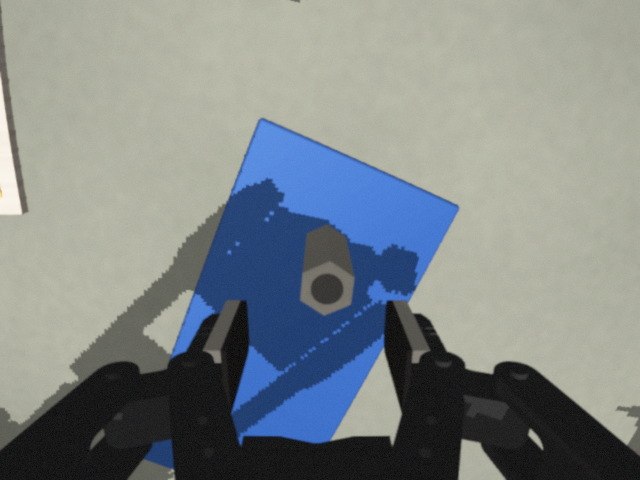

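View pics/t13z.png

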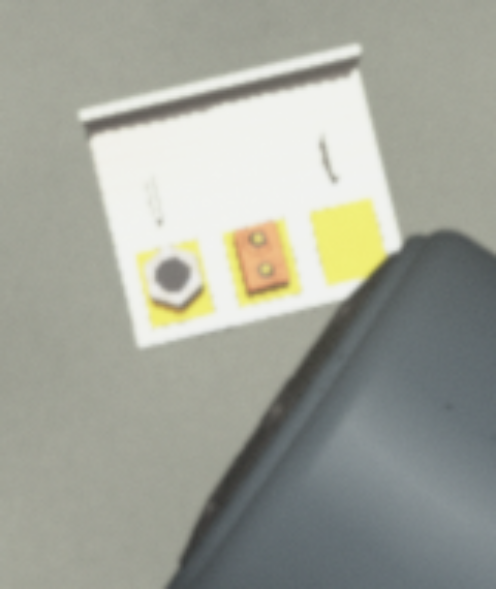

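```bash
python3 -c "
from h import *
go([0.5755,-0.281,0.0285],12.4)"
```

```text
t 32.38 tcp [ 0.5744 -0.2795  0.0982] yaw 12.46 tilt [-0.002  0.002 -1.   ] gap 0.598 F [ 0.1 -0.3  0.3]
  delta units [0.0022 0.0046 0.1743] twist 0.0021
```

Emit:
{"method": "move_arm", "body": {"deltas": [[0.001, 0.004, 0, 0, 60], [0.001, 0.004, 0.07, 0, 60], [0.001, 0.004, 0.14, 0, 60], [0.001, 0.004, 0.172, 0, 60], [0.001, 0.004, 0.172, 0, 50], [0.001, 0.004, 0.172, 0, 10], [0.001, 0.004, 0.172, 0, 10], [0.001, 0.004, 0.172, 0, 10]]}}

```text
t: 33.05
tcp_pos: [0.5767, -0.2831, 0.0315]
tool_rot: [0.994, 0.108, 0.001, 0.001]
force: [0.2, -0.3, -1.5]
finger_gap: 0.258
```

Emit:
{"method": "move_arm", "body": {"deltas": [[0, 0, 0, 0, 10], [0, 0, 0, 0, 10], [0, 0, 0, 0, 10], [0, 0, -0.01, 0, 10], [0, 0, -0.05, 0, 10], [0, 0, -0.1, 0, 10], [0, 0, -0.17, 0, 10], [0, 0, -0.2, 0, 10]]}}

```text
t: 33.72
tcp_pos: [0.5767, -0.2833, 0.1127]
tool_rot: [0.994, 0.108, 0.001, 0.001]
force: [1.9, -0.6, -2.0]
finger_gap: 0.255
```

```bash
python3 -c "
from h import *
go([0.5848,-0.0692,0.11],12.4)
from station import manip
im,d=manip.snapshot('wrist');im=im[:,:,::-1].copy();cv2.imwrite('pics/w14.png',im)
"
```

```text
t 33.72 tcp [ 0.5767 -0.2833  0.1127] yaw 12.39 tilt [ 0.003 -0.002 -1.   ] gap 0.255 F [ 1.9 -0.6 -2. ]
  delta units [ 0.1345 -0.5185  0.0056] twist -0.0002
```

View pics/w14.png

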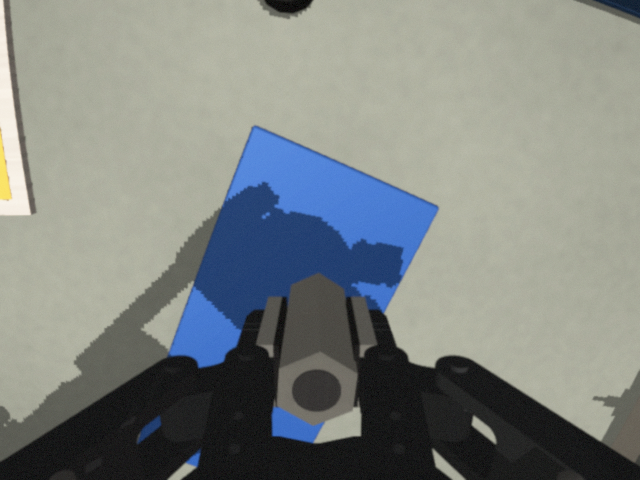

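Emit:
{"method": "move_arm", "body": {"deltas": [[0.02, -0.08, 0, 0, 10], [0.045, -0.17, 0, 0, 10], [0.07, -0.26, 0, 0, 10], [0.09, -0.35, 0, 0, 10], [0.11, -0.43, 0, 0, 10], [0.13, -0.5, 0, 0, 10], [0.136, -0.518, 0, 0, 10], [0.136, -0.518, 0, 0, 10]]}}

```text
t: 34.43
tcp_pos: [0.5835, -0.0658, 0.109]
tool_rot: [0.994, 0.11, -0.001, -0.001]
force: [-0.4, 0.8, -2.8]
finger_gap: 0.257
```

Emit:
{"method": "move_arm", "body": {"deltas": [[0, 0, 0, 0, 10], [0, 0, 0, 0, 10], [0, 0, 0.06, 0, 10], [0, 0, 0.12, 0, 10], [0, 0, 0.16, 0, 10], [0, 0, 0.17, 0, 10], [0, 0, 0.17, 0, 10], [0, 0, 0.17, 0, 10]]}}

```text
t: 35.1
tcp_pos: [0.5848, -0.0698, 0.0422]
tool_rot: [0.994, 0.107, 0.0, 0.0]
force: [0.1, -0.3, -1.7]
finger_gap: 0.256
```

```bash
python3 -c "
from h import *
go([0.585,-0.0692,0.033],12.4)"
```

```text
t 35.10 tcp [ 0.5848 -0.0698  0.0422] yaw 12.30 tilt [ 0.001 -0.    -1.   ] gap 0.256 F [ 0.1 -0.3 -1.7]
  delta units [ 0.0007 -0.0013  0.0229] twist -0.0034
```

Emit:
{"method": "move_arm", "body": {"deltas": [[0, -0.001, 0.008, 0, 10], [0, -0.001, 0.016, 0, 10], [0, -0.001, 0.022, 0, 10], [0, -0.001, 0.022, 0, 10], [0, -0.001, 0.022, 0, 10], [0, -0.001, 0.022, 0, 10], [0, -0.001, 0.022, 0, 10], [0, -0.001, 0.022, 0, 10]]}}

```text
t: 35.77
tcp_pos: [0.5843, -0.068, 0.0333]
tool_rot: [0.994, 0.108, 0.0, 0.0]
force: [-0.3, -0.3, -0.8]
finger_gap: 0.258
```

Emit:
{"method": "move_arm", "body": {"deltas": [[0, 0, 0.001, 0, 10], [0, 0, 0.001, 0, 50], [0, 0, 0.001, 0, 50], [0, 0, 0.001, 0, 50], [0, 0, 0.001, 0, 50], [0, 0, -0.05, 0, 50], [0, 0, -0.13, 0, 50], [0, 0, -0.22, 0, 50]]}}

```text
t: 36.43
tcp_pos: [0.5828, -0.0677, 0.1202]
tool_rot: [0.994, 0.108, -0.002, -0.001]
force: [-0.1, 0.3, 1.2]
finger_gap: 0.499
```

Emit:
{"method": "move_arm", "body": {"deltas": [[0, 0, -0.1, 0, 60], [0, 0, -0.2, 0, 60], [0, 0.1, -0.2, 0, 60], [0, 0.2, -0.2, 0, 60], [0, 0.3, -0.2, 0, 60], [0, 0.4, -0.2, 0, 60], [0, 0.5, -0.2, 0, 60], [0, 0.5, -0.2, 0, 60]]}}

```text
t: 37.1
tcp_pos: [0.6288, -0.2723, 0.2013]
tool_rot: [0.994, 0.105, 0.002, 0.003]
force: [-0.2, -0.6, 0.4]
finger_gap: 0.602
```

Emit:
{"method": "move_arm", "body": {"deltas": [[0, 0.05, 0, 0, 60], [0, 0.1, 0, 0, 60], [0, 0.15, 0, 0, 60], [0, 0.2, 0, 0, 60], [0, 0.2, 0, 0, 60], [0, 0.2, 0, 0, 60], [0, 0.2, 0, 0, 60], [0, 0.2, 0, 0, 60]]}}

```text
t: 37.77
tcp_pos: [0.6441, -0.34, 0.2009]
tool_rot: [0.994, 0.108, -0.0, -0.001]
force: [-0.6, 0.1, 0.9]
finger_gap: 0.599
```

```bash
python3 -c "
from h import *
go([0.585,-0.3,0.2],12.4)
from station import manip
for n in ['top','scene']:
    im,d=manip.snapshot(n);im=im[:,:,::-1].copy();cv2.imwrite('pics/%s15.png'%n,im)
cv2.imwrite('pics/s15z.png',cv2.resize(im[150:370,230:420],None,fx=2.7,fy=2.7,interpolation=cv2.INTER_NEAREST))
im=cv2.imread('pics/top15.png');cv2.imwrite('pics/t15z.png',cv2.resize(im[140:330,240:400],None,fx=3.1,fy=3.1,interpolation=cv2.INTER_NEAREST))
"
```

```text
t 37.77 tcp [ 0.6441 -0.34    0.2009] yaw 12.45 tilt [-0.001  0.001 -1.   ] gap 0.599 F [-0.6  0.1  0.9]
  delta units [-0.1226 -0.1295  0.0025] twist 0.0016
```

View pics/t15z.png

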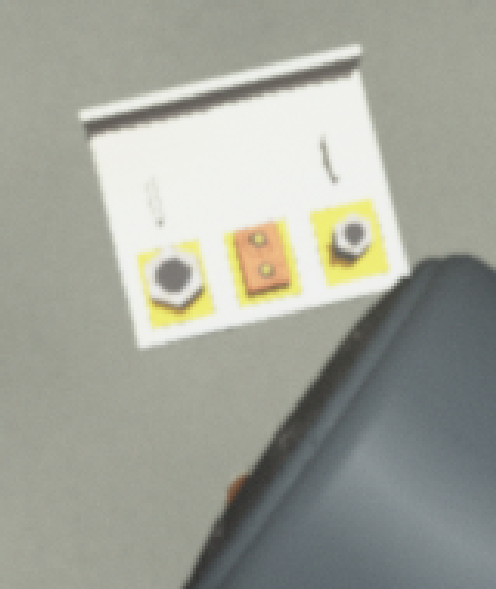

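View pics/s15z.png

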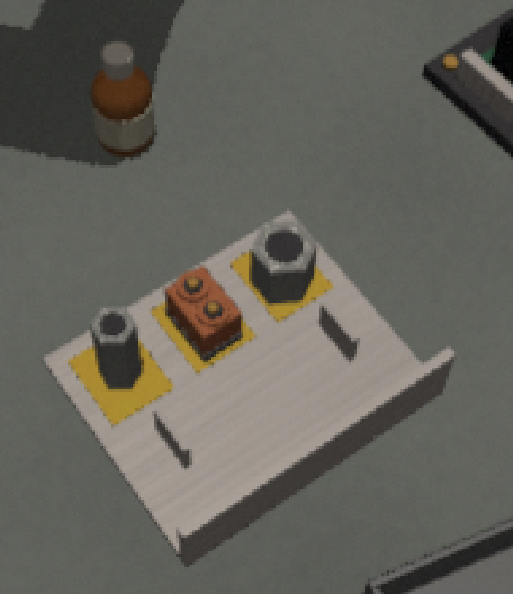

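View pics/top15.png

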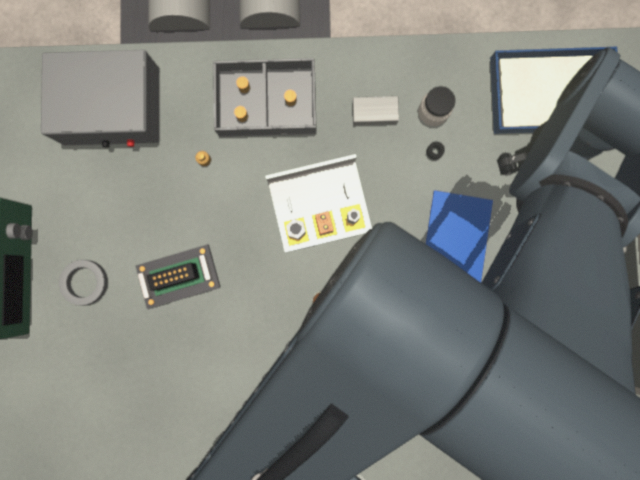

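```bash
python3 -c "
from station import manip
s=manip.sense();print(s['force'],abs(s['qd']).max()); print(manip.sign_off())"
```

```text
[-0.3159494   0.22035245 -0.52801086] 0.008735858918142754
the job is handed in; nothing more can be done
None
```

I finished the task and handed it in at about 38 s of the allowed 141 s. I moved the slim coupler, the squat coupler and the terminal block upright onto the blue mat. Then I set the housing on the cradle pad and put each of the three parts back on its own spot on the rack.

- **Housing:** in the top view its centre is within about 1 mm of the cradle's middle. It was released at 105.1° against the cradle's measured 105.1 to 105.2°.
- **Rack parts:** in the final top and scene pictures all three stand upright on their patches. Their pixel positions are within about 1 mm of where they stood at the start.
- **Bottle and arm:** the scene picture shows the bottle standing where it was. The arm is clear and at rest, with the tool at z = 0.20 m and no contact force.

One reading disagreed. A scene-camera check of the housing's contacts picked up a fifteenth blob, so its fit was off (about 17.5°). I set that check aside in favour of the top-view one.

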